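Bayonet gas filter out of its housing and into the return carton

ROBOT

A 6-joint arm with a two-finger parallel gripper is mounted at the origin on the work surface. World frame = base frame: x ahead of the robot, y to its left, z up, the work surface at z = 0. Lengths are in m, angles in degrees, forces in N, time in s.
With the tool pointing down it reaches from about 0.4 to 0.825 m from the base axis. Payload 7 kg.
Tool frame: the origin (TCP) lies on the centre line of the jaws, within the pads' length; the fingertips stand 19 mm ahead of it and the grasp point (between the pads) is the TCP; z points along the fingers, y is the line along which they close (so a half turn about z gives the same grasp; the last joint's range is limited). The gripper opens to 88 mm and grips with 3 to 60 N. Pads are 19 mm wide; open, the fingers measure 130 mm over their backs; the gripper's body (78 mm by 193 mm) begins 47 mm behind the grasp point.
Start: joints at [16.507, 20.546, 0.682, 0, -70.136, -16.507], TCP at [0.675, -0, 0.246] pointing down, gripper open.
Joint ranges: [-176.03, 176.03], [-82.01, 121.73], [-58.28, 71.71], [-173.87, 95.51], [-174.79, -0.11], [-173.66, 173.66]. Speed limits (degrees/s): [136.94, 136.94, 172.46, 180, 180, 180].

INTERFACE

Orientations are given as [roll, pitch, yaw] about the fixed x, y, z axes, in that order (R = Rz(yaw) Ry(pitch) Rx(roll)).
In Python, from plant import ctrl gives the robot as it stands.
- The arm moves only by the tool move_arm, never from a script. Its argument "motion" is a list of rows, each a list of 3 entries, a list of its own where there are three numbers: the shift along the tool's x, y, z in mm, then the turn, a rotation vector about the tool's x, y, z in degrees, then the closure, from 0 (fully open) to 1 (shut). A call has 1 to 10 rows; each row is the pose to reach, as a shift and turn from the pose commanded when the call began, along the tool's axes at that moment; what a row does not reach only later rows make up. A row lasts 1/12 s, in which the tool goes at most 41.7 mm and 7.16 degrees, less where a joint would pass 70% of its speed; a pose out of reach is approached as far as the arm can. A call with a gripper value outside its range is refused whole. The fingers move at their own pace and stop on an object; the grip force is fixed at half the most. Time passes only in rows, so rows that repeat a pose let the fingers close. It gives the time, the measured TCP pose, the force, the opening and the grip force at its end, in the units of the state.
- ctrl.get_obs(): the state, without advancing time (a new reading comes with each control period).
- ctrl.snapshot(name): name is "scene" or "side" or "wrist"; returns a dict with "color" (384x512x3 uint8, blue, green, red), "camera_matrix" (3x3 intrinsics, pixels), "k1" (the pictures are not rectified: a ray, as slopes to the right and down, at radius r is drawn at 1 + k1 r^2 times it, then the intrinsics apply), "cam_to_world" (4x4, takes a point from camera to world coordinates). Camera axes: x right, y up, looking along -z (the intrinsics and any distortion apply to the point x, -y, -z); pixel columns grow to the right and rows downward; lengths in m; the calibration is good to about 2 mm. A picture is of the moment at which its call begins. There is no depth.
- ctrl.close_job(): hands the job in; it is judged then, once.
The state is a dict: "clock": time; "joint_pos": joint angles; "qvel": joint speeds; "tau": joint torques, N m; "tool_pos": TCP position; "orientation": TCP orientation; "force": force on the tool from outside, world axes, zero at the start; "moment": the same for the moment, N m; "opening": finger opening in m; "gripper_force": force on a finger pad.
Only numpy, scipy, OpenCV 4.12 (cv2) and the standard library are available. Lean on these libraries where they do the work, as an engineer would, in place of code of your own. Each camera call takes 0.05 s, during which the arm holds its last target. There are 200 camera calls.

TASK

The pink filter on the gas-filter manifold is spent: turn it by its bar anticlockwise, past the click, out of its bayonet and lift it out of its housing, then lay it gently on its side in the foam cradle of the return carton, barrel centred on the cradle and along the carton. The bar is no use for laying it down, so stand it on its foot on the bench and take it again by the barrel. Never drop it or let it topple, leave the blue filter locked in place, and do not disturb the other things on the bench.

Things in the scene. Friction and masses are not known exactly. Their poses are not given: they have to be found in the camera images.
- spent_filter: Spent gas filter, pink granules, 135 mm long, 0.24 to 0.39 kg, upright in a housing at first. Origin under the centre of its flat foot, on which it stands by itself; z along its axis to the bar, x along the bar. Barrel 42 mm in diameter up to 98 mm (balance point 55 mm), two lugs at 82 to 90 mm (12 mm wide, out to 31 mm along +x and -x), black cap flange 62 mm in diameter at 98 to 107 mm.
- spent_filter_bar (a point): Centre of the spent filter's white grip bar, on its axis 121 mm from the foot: the bar stands on the cap from 107 to 135 mm, 50 mm long along the filter's x, 15 mm thick along its y. Two pink sight windows lie beside it on the cap.
- spent_filter_barrel (a point): Middle of the barrel: on the axis, 46 mm from the foot. Take the filter here by the barrel; lay this point over the middle of the cradle. Axes as spent_filter.
- good_filter: The good filter, the same sizes and origin but blue granules and windows, locked in the other housing. It stays there.
- manifold: Fixed gas-filter manifold: aluminium base 90 x 250 x 22 mm with two upright clear housings in a row; which one holds the spent filter varies. Origin under its centre, y along the row. Its gauge, valves and fittings are below 90 mm and reach 180 mm along y. Locked, a filter hangs by its flange on the rim, foot 26 mm above the bench, bar along the row, 2 mm of side play, barrel out of reach.
- housing_a (a point): Centre of the rim top of the housing at the manifold's -y side (60 mm from its middle), 124 mm above the bench; the grey rim is 83 mm in diameter. Red marks: bar locked. Green marks, 66 degrees anticlockwise seen from above: bar free, the lugs under the slots, and the filter lifts straight up (within 4 degrees); end stop at 69 degrees. Elsewhere the lugs hold it down.
- housing_b (a point): The same for the housing at the manifold's +y side. In both, turning from locked takes the lugs past two sprung balls between 6 and 38 degrees (a click, under 1 N m). The foot is clear of the rim after 98 mm of lift.
- carton: Fixed open cardboard return carton, outside 215 mm along its x and 140 mm along its y, walls 4 mm thick and 52 mm high, flaps open outside (looks only), 26 mm foam blocks 34 mm high in the corners. Origin under its centre. In its middle a grey foam V cradle 44 mm long (x) and 44 mm wide, 35 mm high; the floor round it is at most 10 mm up.
- cradle (a point): Where the middle of the barrel lies when the filter rests in the cradle: over the carton's centre, 46 mm above the bench. The filter's axis then lies level along the carton's x, with the bar at either end.
- mat: Thin flat blue bench mat, 140 x 140 mm, 1 mm thick (looks only, no obstacle), origin at its centre on the bench: clear bench where the filter can be stood. Nothing is on it.
- wash_bottle: Bystander: white wash bottle with green cap, 66 mm wide, 193 mm high, a thin spout reaching 55 mm towards its -x. Origin under its centre.
- goggles: Bystander: orange safety goggles, about 120 x 145 x 45 mm. Origin under the middle of the front.
- wrench: Bystander: steel wrench 160 mm long lying flat. Origin under its middle.
- basket: Bystander: white plastic basket of vials, 120 x 90 x 55 mm. Origin under its centre.
- reagent: Bystander: amber reagent bottle, 72 mm wide, 170 mm high. Origin under its centre.
- beaker: Bystander: glass beaker, 68 mm wide, 95 mm high. Origin under its centre.
Things that resemble listed ones, but are neither listed nor needed, are in the scene too. What is shaped like the spent_filter but yellow is not meant.

How it is judged:
By the outcome, as a careful person would: the job done as asked, in the order asked, and still so for the second after the job is handed in, with the robot touching nothing.
It also fails if it takes over 61 s, if anything falls off the work surface, if the arm or the gripper's body presses on something with over 40 N, if the wrist force passes 120 N, or if a joint passes its speed limit or range.

## Working session

There is one attempt and no reset: what is moved stays moved. The work goes in short steps, Python scripts to look and compute and a tool call to move; the robot and the scene stay as the last step left them, time stands still between calls to the robot, and variables do not carry over. Pictures are saved under pics/ and viewed, at most 10 in all, crops included, and the job is handed in when it is done.

Besides the shell and the picture viewer there is one more tool, called after "Request:" as name([rows], argument=value, ...), one row to a line, values as JSON. move_arm: Moves the arm, as the interface text tells. Its arguments: {"type":"object","properties":{"motion":{"type":"array"}},"required":["motion"]}

```bash
mkdir -p pics
cat > h.py <<'E'
import numpy as np, cv2
from plant import ctrl
def snap(n,f=None):
    s=ctrl.snapshot(n)
    if f: cv2.imwrite('pics/'+f,s['color'])
    np.savez(''+n+'.npz',**{k:np.array(s[k]) for k in s}); return s
def load(n): return np.load(''+n+'.npz')
def ray(s,u,v):
    K=s['camera_matrix'];k=float(s['k1']);d=np.array([(u-K[0,2])/K[0,0],(v-K[1,2])/K[1,1]])
    p=d.copy()
    for _ in range(30): p=d/(1+k*(p@p))
    T=s['cam_to_world'];r=T[:3,:3]@np.array([p[0],-p[1],-1]);return T[:3,3],r
def at(s,u,v,z):
    o,r=ray(s,u,v);return o+r*(z-o[2])/r[2]
def proj(s,P):
    T=s['cam_to_world'];c=T[:3,:3].T@(np.array(P)-T[:3,3]);p=np.array([c[0],-c[1]])/-c[2]
    p=p*(1+float(s['k1'])*(p@p));K=s['camera_matrix'];return np.round([K[0,0]*p[0]+K[0,2],K[1,1]*p[1]+K[1,2]],1)
def tri(obs):
    A=np.zeros((3,3));b=np.zeros(3)
    for s,u,v in obs:
        o,r=ray(s,u,v);r=r/np.linalg.norm(r);M=np.eye(3)-np.outer(r,r);A+=M;b+=M@o
    return np.linalg.solve(A,b)
E
python3 - <<'E'
from h import *
ims=[snap(n) for n in('scene','side','wrist')]
a=ims[0]['color'];b=ims[1]['color']
cv2.imwrite('pics/a.png',cv2.resize(a,(800,600),interpolation=2));cv2.imwrite('pics/b.png',cv2.resize(b,(800,600),interpolation=2))
for s in ims: print(s['cam_to_world'].round(3),s['camera_matrix'],s['k1'])
print(ctrl.get_obs())
E
```

```text
[[-0.556 -0.644  0.526  1.23 ]
 [ 0.831 -0.421  0.363  0.475]
 [-0.012  0.639  0.769  1.035]
 [ 0.     0.     0.     1.   ]] [[473.1788731    0.         255.82012193]
 [  0.         473.1788731  187.69958214]
 [  0.           0.           1.        ]] -0.20098450490495598
[[-0.992  0.09  -0.085  0.49 ]
 [-0.124 -0.702  0.702  0.861]
 [ 0.004  0.707  0.707  0.963]
 [ 0.     0.     0.     1.   ]] [[405.93583726   0.         259.45568125]
 [  0.         405.93583726 199.49637249]
 [  0.           0.           1.        ]] 0.011300829983166304
[[-1.     0.001  0.     0.674]
 [-0.001 -0.96  -0.281 -0.076]
 [ 0.    -0.281  0.96   0.384]
 [ 0.     0.     0.     1.   ]] [[342.68671181   0.         251.37801588]
 [  0.         342.68671181 188.10995468]
 [  0.           0.           1.        ]] -0.07937659851820057
{'clock': 0.15, 'joint_pos': array([ 1.65077120e+01,  2.05791043e+01,  6.45463755e-01, -1.38488989e-02,
       -7.01348555e+01, -1.65061775e+01]), 'qvel': array([-0.06028323, -0.21606676, -0.01714843, -0.00070481,  0.12713884,
        0.0176082 ]), 'tau': array([ 1.39394037e-04, -5.83274567e+01,  2.93289685e+01,  7.00122759e+00,
        8.75052094e-03, -9.76538854e-05]), 'tool_pos': array([ 6.74656198e-01, -1.93949960e-05,  2.44870382e-01]), 'orientation': array([ 1.79930627e+02, -6.97851041e-03, -9.00031750e+01]), 'force': array([ 0.09022299, -0.71756088, -0.60970142]), 'moment': array([ 0.00171045,  0.01796717, -0.02591539]), 'gripper_force': 0.0, 'opening': 0.08775112021245267}
```

View pics/a.png

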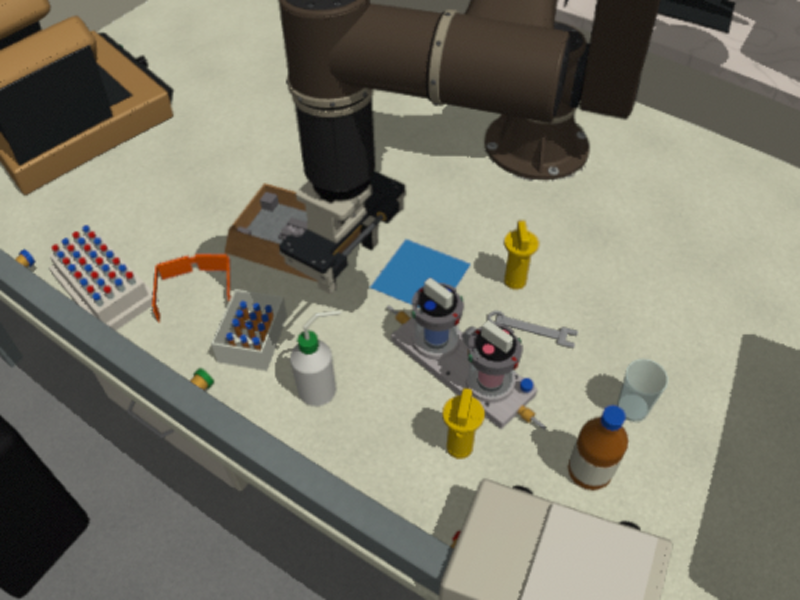

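View pics/b.png

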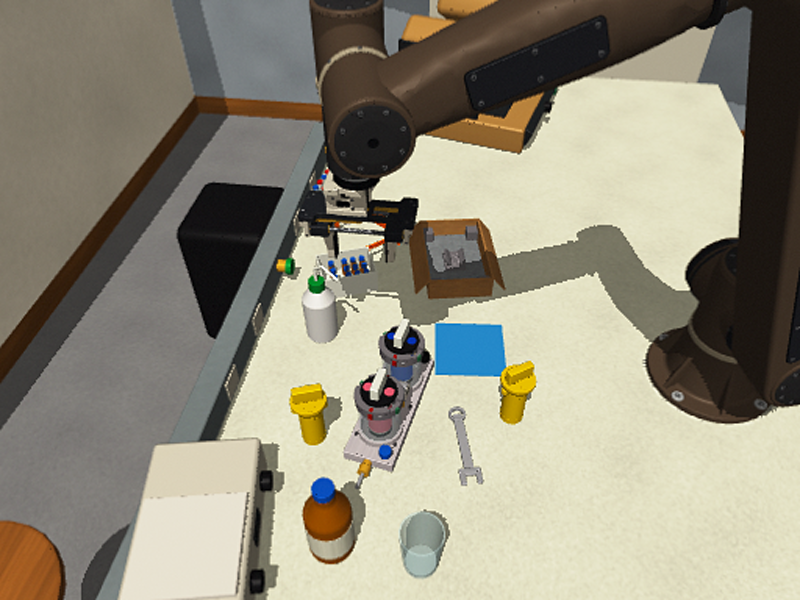

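Scene view, candidates by shape: pink filter (491,350), blue (437,305), yellow (520,250) and (463,420). The pink-windowed one in the nearer housing fits. In the side view it is at (379,395), with blue at (402,345). The carton is at (455,260) and the mat at (470,350) in the side view. I'll confirm in an enlarged crop.

Run:
```python
from h import *
a=load('scene')['color'];b=load('side')['color']
# crops (x0,y0,w,h) each 400x300 px -> scale
def c(i,x,y,w,h): return cv2.resize(i[y:y+h,x:x+w],(400,300),interpolation=cv2.INTER_CUBIC)
cv2.imwrite('pics/c.png',np.vstack([np.hstack([c(a,250,175,100,75),c(b,210,200,100,75)]),np.hstack([c(a,140,110,100,75),c(b,255,130,80,60)])]))
```

```text
(no output)
```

View pics/c.png

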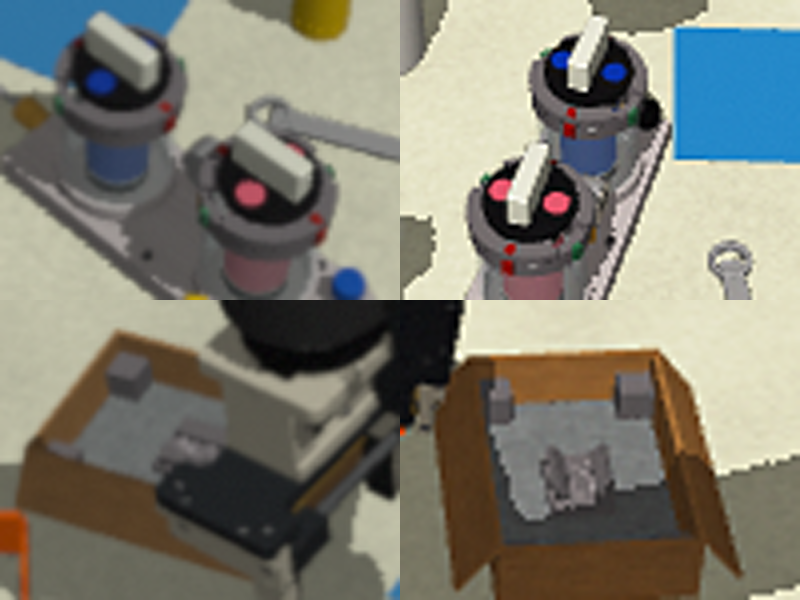

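Run:
```python
from h import *
a=load('scene');b=load('side')
P=tri([(a,318,214.3),(b,242.3,242)]);B=tri([(a,280.5,185.3),(b,256.8,211.3)])
print(P,B,np.linalg.norm((P-B)[:2]),np.degrees(np.arctan2(*(B-P)[1::-1])))
for n,q in(('P',[(a,318,214.3),(b,242.3,242)]),('B',[(a,280.5,185.3),(b,256.8,211.3)])):
  for s,u,v in q: print(n,at(s,u,v,.161))
print('mat',[at(b,u*.64,v*.64,0).round(3) for u,v in((436,323),(502,325),(506,376),(434,374))])
f=lambda u,v,z:at(b,255+(u-400)/5,130+(v-300)/5,z).round(3)
print('carton rim',[f(u,v,.052) for u,v in((465,352),(658,350),(703,540),(492,545))])
print('floor wall inner',[f(u,v,.01) for u,v in((492,400),(655,400),(690,540),(505,545))])
print('cradle', f(547,455,.035),f(605,455,.035),f(610,490,.035),f(550,500,.035))
```

```text
[0.6127321  0.22123458 0.15526738] [0.58857819 0.10529043 0.15479712] 0.11843334955492348 -101.76775903674296
P [0.61943969 0.22582785 0.161     ]
P [0.61064264 0.22195278 0.161     ]
B [0.59275981 0.10752312 0.161     ]
B [0.58795872 0.11158601 0.161     ]
mat [array([ 0.538, -0.069,  0.   ]), array([ 0.399, -0.081, -0.   ]), array([0.389, 0.057, 0.   ]), array([0.529, 0.07 , 0.   ])]
carton rim [array([ 0.606, -0.354,  0.052]), array([ 0.464, -0.375,  0.052]), array([ 0.425, -0.167,  0.052]), array([ 0.565, -0.144,  0.052])]
floor wall inner [array([ 0.585, -0.353,  0.01 ]), array([ 0.463, -0.369,  0.01 ]), array([ 0.432, -0.214,  0.01 ]), array([ 0.56 , -0.192,  0.01 ])]
cradle [ 0.537 -0.264  0.035] [ 0.496 -0.269  0.035] [ 0.49  -0.231  0.035] [ 0.531 -0.215  0.035]
```

The crop shows the pink windows beside the bar on the nearer filter, at scene px (318,214). The row runs about 78° in the world frame, the two filters are 118 mm apart (120 mm expected), and the carton measures 143x211 mm. All of that agrees with the given sizes. Next I'll hover over the pink filter for a wrist-camera look.

Request:
move_arm([
  [[-30, 8, 0], [0, 0, 2], 0],
  [[-65, 18, 0], [0, 0, 4], 0],
  [[-100, 27, 0], [0, 0, 6], 0],
  [[-135, 37, 0], [0, 0, 8], 0],
  [[-170, 46, 0], [0, 0, 10], 0],
  [[-200, 55, 0], [0, 0, 11], 0],
  [[-220, 60, 0], [0, 0, 12], 0],
  [[-223, 61, 0], [0, 0, 12], 0],
  [[-223, 61, 0], [0, 0, 12], 0],
  [[-223, 61, 0], [0, 0, 12], 0],
])

```text
clock: 0.98
tool_pos: [0.6139, 0.2228, 0.2453]
orientation: [180.0, -0.0, -102.0]
force: [-1.6, 0.1, 0.2]
opening: 0.088
gripper_force: 0.0
```

```bash
cat >> h.py <<'E'
import json
def log():
    o=ctrl.get_obs();d={k:np.array(o[k]).tolist() for k in o};open('log.jsonl','a').write(json.dumps(d)+'\n')
    print({k:np.round(o[k],4).tolist() for k in('clock','joint_pos','tool_pos','orientation','force','moment','opening','gripper_force')});return o
E
python3 - <<'E'
from h import *
log();s=snap('wrist');cv2.imwrite('pics/d.png',cv2.resize(s['color'],(800,600),interpolation=2))
for P in((.6127,.2225,.161),(.5886,.107,.161)): print(proj(s,P)*1.5625)
E
```

```text
{'clock': 0.9833, 'joint_pos': [37.027, 18.5275, -2.3066, -0.0, -69.2009, -48.9797], 'tool_pos': [0.6139, 0.2228, 0.2453], 'orientation': [179.977, -0.0264, -101.9528], 'force': [-1.5995, 0.071, 0.1654], 'moment': [-0.0683, 0.0191, 0.0037], 'opening': 0.088, 'gripper_force': 0.0}
[394.53125 316.40625]
[394.0625   26.71875]
```

View pics/d.png

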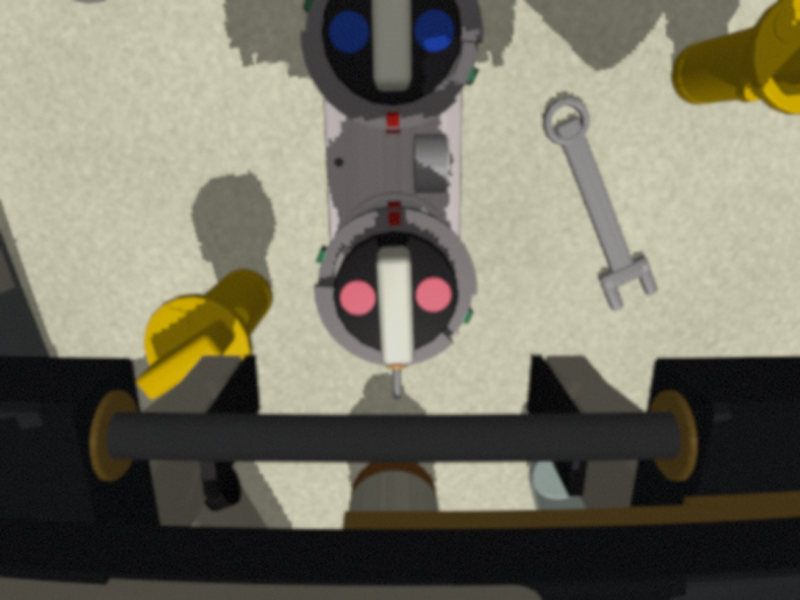

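Wrist view: the pink bar is centred at about (396,311) with the windows at (357,298) and (433,294). The red marks are at (394,214) and (393,122), so the bar lies along the row, and the fingers straddle it.

Run:
```python
from h import *
s=load('wrist');f=lambda u,v,z:at(s,u*.64,v*.64,z)
t=f(396.5,311,.161);w=(f(357,298,.133)+f(433,294,.133))/2
print('top',t,'win',w)
d=f(394.2,262,.161)-f(397.5,362,.161);print('len',np.linalg.norm(d),np.degrees(np.arctan2(d[1],d[0])))
d=f(357,298,.133)-f(433,294,.133);print('windir+90',np.degrees(np.arctan2(d[1],d[0])))
d=f(393,122,.124)-f(394.5,214,.124);print('marks',np.degrees(np.arctan2(d[1],d[0])))
b=(f(349,32,.133)+f(435,30,.133))/2;d=b-w;print('blue',b,np.linalg.norm(d),np.degrees(np.arctan2(d[1],d[0])))
```

```text
top [0.61131535 0.22022143 0.161     ] win [0.61219601 0.22149746 0.133     ]
len 0.0463585959710232 -100.02522277412318
windir+90 -8.753732184504463
marks -100.9398753046218
blue [0.58870166 0.1032943  0.133     ] 0.12051544217715644 -101.24173674607233
```

Request:
move_arm([
  [[1, 1, 15], [0, 0, -1], 0],
  [[2, 2, 35], [0, 0, -1.5], 0],
  [[2, 2, 58], [0, 0, -1.5], 0],
  [[2, 2, 76], [0, 0, -1.5], 0],
  [[2, 2, 86], [0, 0, -1.5], 0],
  [[2, 2, 90], [0, 0, -1.5], 0],
  [[2, 2, 90], [0, 0, -1.5], 0],
  [[2, 2, 90], [0, 0, -1.5], 0.4],
  [[2, 2, 90], [0, 0, -1.5], 0.7],
  [[2, 2, 90], [0, 0, -1.5], 0.75],
])

```text
clock: 1.87
tool_pos: [0.6122, 0.2217, 0.1568]
orientation: [-179.9, 0.1, -100.5]
force: [-0.1, -0.1, 0.2]
opening: 0.0727
gripper_force: 0.0
```

Request:
move_arm([
  [[0, 0, 0], [0, 0, 0], 0.8],
  [[0, 0, 0], [0, 0, 0], 0.85],
  [[0, 0, 0], [0, 0, 0], 1],
  [[0, 0, 0], [0, 0, 0], 1],
  [[0, 0, 0], [0, 0, 0], 1],
])

```text
clock: 2.28
tool_pos: [0.6116, 0.2215, 0.1556]
orientation: [-180.0, -0.0, -100.5]
force: [0.4, -1.0, -0.5]
opening: 0.0398
gripper_force: 0.0
```

Run:
```python
from h import *
log()
```

```text
{'clock': 2.2833, 'joint_pos': [37.0588, 22.0562, -9.3685, 0.0008, -58.5757, -47.5518], 'tool_pos': [0.6116, 0.2215, 0.1556], 'orientation': [-179.9998, -0.0007, -100.4926], 'force': [0.4216, -0.9695, -0.462], 'moment': [-0.0085, 0.0048, -0.029], 'opening': 0.0398, 'gripper_force': 0.0}
```

Request:
move_arm([
  [[0, 0, 0], [0, 0, 0], 1],
  [[0, 0, 0], [0, 0, 0], 1],
  [[0, 0, 0], [0, 0, 0], 1],
  [[0, 0, 0], [0, 0, 0], 1],
  [[0, 0, 0], [0, 0, 0], 1],
  [[0, 0, 0], [0, 0, 0], 1],
  [[0, 0, 0], [0, 0, 0], 1],
])

```text
clock: 2.87
tool_pos: [0.6117, 0.2214, 0.1556]
orientation: [-180.0, 0.0, -100.5]
force: [1.2, -0.0, 0.2]
opening: 0.0146
gripper_force: 30.0
```

Run:
```python
from h import *
log();s=snap('side');cv2.imwrite('pics/e.png',cv2.resize(s['color'][170:290,170:330],(800,600),interpolation=2))
```

```text
{'clock': 2.8667, 'joint_pos': [37.0496, 22.0641, -9.3651, 0.0047, -58.5609, -47.5547], 'tool_pos': [0.6117, 0.2214, 0.1556], 'orientation': [-179.9904, 0.0046, -100.5026], 'force': [1.2405, -0.0333, 0.1704], 'moment': [-0.0745, -0.2901, 0.0049], 'opening': 0.0146, 'gripper_force': 29.989}
```

View pics/e.png

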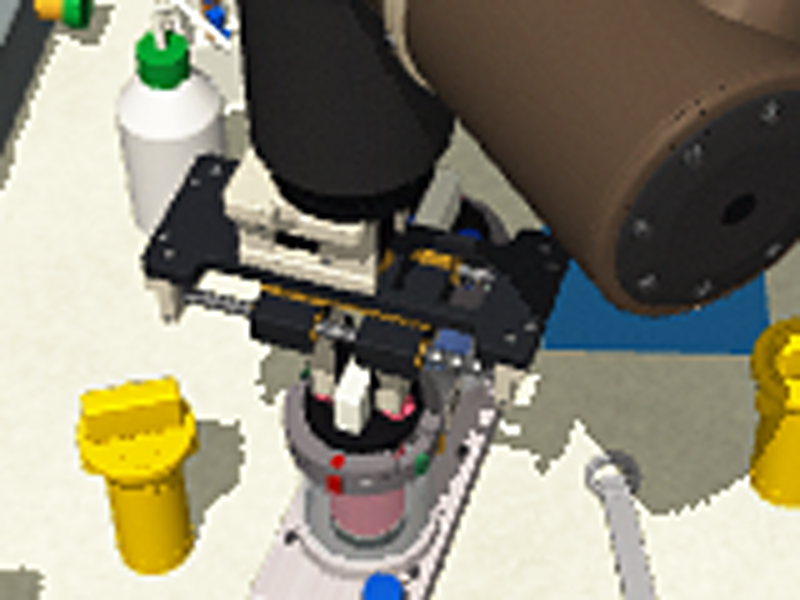

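The side crop shows the bar at (355,395) held between both fingers, opening 14.6 mm. Now I turn it anticlockwise.

Request:
move_arm([
  [[0, 0, 0], [0, 0, -3], 1],
  [[0, 0, 0], [0, 0, -6], 1],
  [[0, 0, 0], [0, 0, -10], 1],
  [[0, 0, 0], [0, 0, -14], 1],
  [[0, 0, 0], [0, 0, -18], 1],
  [[0, 0, 0], [0, 0, -22], 1],
  [[0, 0, 0], [0, 0, -26], 1],
  [[0, 0, 0], [0, 0, -30], 1],
  [[0, 0, 0], [0, 0, -34], 1],
  [[0, 0, 0], [0, 0, -38], 1],
])

```text
clock: 3.75
tool_pos: [0.6116, 0.2215, 0.1556]
orientation: [-180.0, 0.0, -62.3]
force: [0.6, 1.3, 0.5]
opening: 0.015
gripper_force: 30.0
```

Request:
move_arm([
  [[0, 0, 0], [0, 0, -4], 1],
  [[0, 0, 0], [0, 0, -8], 1],
  [[0, 0, 0], [0, 0, -12], 1],
  [[0, 0, 0], [0, 0, -16], 1],
  [[0, 0, 0], [0, 0, -20], 1],
  [[0, 0, 0], [0, 0, -23], 1],
  [[0, 0, 0], [0, 0, -26], 1],
  [[0, 0, 0], [0, 0, -28], 1],
  [[0, 0, 0], [0, 0, -28], 1],
  [[0, 0, 0], [0, 0, -28], 1],
])

```text
clock: 4.58
tool_pos: [0.6116, 0.2214, 0.1556]
orientation: [180.0, -0.0, -34.6]
force: [0.3, 0.6, 0.3]
opening: 0.0146
gripper_force: 30.0
```

Run:
```python
from h import *
log();s=snap('wrist');cv2.imwrite('pics/f.png',cv2.resize(s['color'],(800,600),interpolation=2))
```

```text
{'clock': 4.5833, 'joint_pos': [37.0541, 22.0615, -9.3693, 0.0009, -58.5691, 18.3824], 'tool_pos': [0.6116, 0.2214, 0.1556], 'orientation': [179.9998, -0.0008, -34.563], 'force': [0.3228, 0.5859, 0.2504], 'moment': [-0.0096, -0.0419, 0.0471], 'opening': 0.0146, 'gripper_force': 29.9877}
```

View pics/f.png

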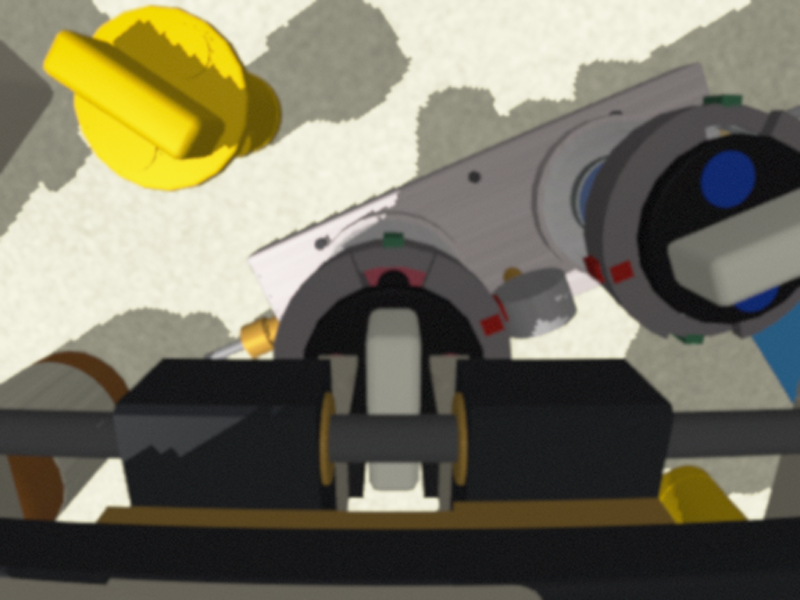

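Wrist view: the bar (393,320) points at the green mark (393,240) with the slot visible under it, while red is off at (490,325). It is at the free position, so I lift.

Request:
move_arm([
  [[0, 0, -3], [0, 0, 0], 1],
  [[0, 0, -8], [0, 0, 0], 1],
  [[0, 0, -14], [0, 0, 0], 1],
  [[0, 0, -20], [0, 0, 0], 1],
  [[0, 0, -27], [0, 0, 0], 1],
  [[0, 0, -34], [0, 0, 0], 1],
  [[0, 0, -40], [0, 0, 0], 1],
  [[0, 0, -40], [0, 0, 0], 1],
])

```text
clock: 5.3
tool_pos: [0.6121, 0.2218, 0.1976]
orientation: [-179.9, -0.1, -34.5]
force: [-0.7, 0.1, -1.9]
opening: 0.0142
gripper_force: 30.0
```

Run:
```python
from h import *
log()
```

```text
{'clock': 5.3, 'joint_pos': [37.0588, 20.0826, -6.4747, 0.0154, -63.3166, 18.4432], 'tool_pos': [0.6121, 0.2218, 0.1976], 'orientation': [-179.8847, -0.0529, -34.4911], 'force': [-0.7397, 0.0929, -1.9226], 'moment': [-0.013, 0.0224, 0.0216], 'opening': 0.0142, 'gripper_force': 29.9889}
```

Request:
move_arm([
  [[0, 0, -8], [0, 0, 0], 1],
  [[0, 0, -20], [0, 0, 0], 1],
  [[0, 0, -33], [0, 0, 0], 1],
  [[0, 0, -46], [0, 0, 0], 1],
  [[0, 0, -60], [0, 0, 0], 1],
  [[0, 0, -76], [0, 0, 0], 1],
  [[0, 0, -92], [0, 0, 0], 1],
  [[0, 0, -108], [0, 0, 0], 1],
  [[0, 0, -120], [0, 0, 0], 1],
  [[0, 0, -125], [0, 0, 0], 1],
])

```text
clock: 6.13
tool_pos: [0.612, 0.2216, 0.3234]
orientation: [-179.9, -0.1, -34.5]
force: [0.0, 0.5, -2.0]
opening: 0.0149
gripper_force: 30.0
```

Run:
```python
from h import *
o=log();s=snap('side');cv2.imwrite('pics/g.png',cv2.resize(s['color'][120:300,130:370],(800,600),interpolation=2))
from scipy.spatial.transform import Rotation as R
```

```text
{'clock': 6.1333, 'joint_pos': [37.0587, 16.1159, 4.3688, 0.025, -78.0898, 18.4467], 'tool_pos': [0.612, 0.2216, 0.3234], 'orientation': [-179.853, -0.0749, -34.4896], 'force': [0.0249, 0.5239, -1.9681], 'moment': [-0.0075, -0.0692, -0.0556], 'opening': 0.0149, 'gripper_force': 29.9889}
```

View pics/g.png

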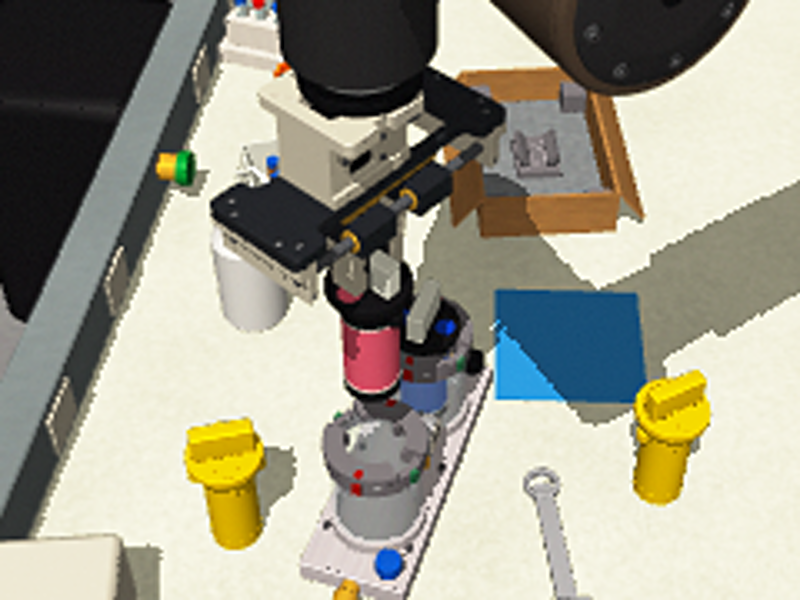

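The filter hangs straight below the jaws with its foot clear of the empty housing rim (375,440), and the blue one is untouched. Next I carry it over the mat.

Request:
move_arm([
  [[0, 8, 0], [0, 0, 0], 1],
  [[0, 25, 0], [0, 0, 0], 1],
  [[-1, 50, 0], [0, 0, 0], 1],
  [[-2, 80, 0], [0, 0, 0], 1],
  [[-2, 110, 0], [0, 0, 0], 1],
  [[-3, 140, 0], [0, 0, 0], 1],
  [[-4, 170, 0], [0, 0, 0], 1],
  [[-4, 200, 0], [0, 0, 0], 1],
  [[-5, 225, 0], [0, 0, 0], 1],
  [[-5, 240, 0], [0, 0, 0], 1],
])

```text
clock: 7.02
tool_pos: [0.4688, 0.0243, 0.3197]
orientation: [179.9, 0.1, -34.5]
force: [-0.4, 0.1, -1.9]
opening: 0.0153
gripper_force: 30.0
```

Request:
move_arm([
  [[0, 10, 5], [0, 0, 0], 1],
  [[0, 18, 20], [0, 0, 0], 1],
  [[0, 20, 45], [0, 0, 0], 1],
  [[0, 20, 75], [0, 0, 0], 1],
  [[0, 20, 105], [0, 0, 0], 1],
  [[0, 20, 130], [0, 0, 0], 1],
  [[0, 20, 150], [0, 0, 0], 1],
  [[0, 20, 165], [0, 0, 0], 1],
  [[0, 20, 174], [0, 0, 0], 1],
  [[0, 20, 178], [0, 0, 0], 1],
])

```text
clock: 7.85
tool_pos: [0.4594, 0.0098, 0.1407]
orientation: [179.9, 0.1, -34.5]
force: [-1.3, -0.6, -1.7]
opening: 0.015
gripper_force: 30.0
```

Run:
```python
from h import *
log()
```

```text
{'clock': 7.85, 'joint_pos': [25.8774, 6.0199, -33.8724, -0.0193, -50.2862, 29.6321], 'tool_pos': [0.4594, 0.0098, 0.1407], 'orientation': [179.8521, 0.1011, -34.503], 'force': [-1.2596, -0.602, -1.6684], 'moment': [-0.0929, 0.0312, -0.0436], 'opening': 0.015, 'gripper_force': 29.9886}
```

Request:
move_arm([
  [[0, 0, 1], [0, 0, 0], 1],
  [[0, 0, 3], [0, 0, 0], 1],
  [[0, 0, 5], [0, 0, 0], 1],
  [[0, 0, 7], [0, 0, 0], 1],
  [[0, 0, 8], [0, 0, 0], 1],
  [[0, 0, 9], [0, 0, 0], 1],
  [[0, 0, 9], [0, 0, 0], 1],
  [[0, 0, 9], [0, 0, 0], 1],
])

```text
clock: 8.52
tool_pos: [0.4603, 0.01, 0.1337]
orientation: [-180.0, -0.0, -34.5]
force: [0.2, -0.1, -2.6]
opening: 0.0154
gripper_force: 30.0
```

Run:
```python
from h import *
log();s=snap('side');cv2.imwrite('pics/i.png',cv2.resize(s['color'][140:300,190:403],(800,600),interpolation=2))
```

```text
{'clock': 8.5167, 'joint_pos': [25.8683, 6.513, -34.4299, 0.0023, -49.0461, 29.6312], 'tool_pos': [0.4603, 0.01, 0.1337], 'orientation': [-179.9913, -0.007, -34.499], 'force': [0.1914, -0.1213, -2.5902], 'moment': [-0.0508, 0.0411, -0.0217], 'opening': 0.0154, 'gripper_force': 29.9887}
```

Request:
move_arm([
  [[0, 0, 1], [0, 0, 0], 1],
  [[0, 0, 2], [0, 0, 0], 1],
  [[0, 0, 3], [0, 0, 0], 1],
  [[0, 0, 3], [0, 0, 0], 1],
  [[0, 0, 3], [0, 0, 0], 1],
])

```text
clock: 8.98
tool_pos: [0.4601, 0.01, 0.1304]
orientation: [180.0, 0.0, -34.5]
force: [0.4, 0.2, -1.7]
opening: 0.0145
gripper_force: 30.0
```

Request:
move_arm([
  [[0, 0, 0.5], [0, 0, 0], 1],
  [[0, 0, 1], [0, 0, 0], 1],
  [[0, 0, 1], [0, 0, 0], 1],
  [[0, 0, 1], [0, 0, 0], 1],
])

```text
clock: 9.32
tool_pos: [0.4602, 0.01, 0.1296]
orientation: [-180.0, -0.0, -34.5]
force: [0.2, 0.0, -2.2]
opening: 0.0147
gripper_force: 30.0
```

Request:
move_arm([
  [[0, 0, 0.5], [0, 0, 0], 1],
  [[0, 0, 1], [0, 0, 0], 1],
  [[0, 0, 1], [0, 0, 0], 1],
  [[0, 0, 1], [0, 0, 0], 1],
])

```text
clock: 9.65
tool_pos: [0.4605, 0.01, 0.1295]
orientation: [-180.0, -0.0, -34.5]
force: [-3.2, 1.2, 7.2]
opening: 0.0147
gripper_force: 30.0
```

Run:
```python
from h import *
log()
```

```text
{'clock': 9.65, 'joint_pos': [25.8694, 6.837, -34.7425, 0.0371, -48.384, 29.6293], 'tool_pos': [0.4605, 0.01, 0.1295], 'orientation': [-179.9821, -0.0422, -34.4767], 'force': [-3.1886, 1.1629, 7.2321], 'moment': [-0.0307, 1.5417, -0.0206], 'opening': 0.0147, 'gripper_force': 29.9963}
```

Contact at the expected height. I ease back half a millimetre, open, and rise.

Request:
move_arm([
  [[0, 0, -0.5], [0, 0, 0], 1],
  [[0, 0, -0.5], [0, 0, 0], 0.8],
  [[0, 0, -0.5], [0, 0, 0], 0.7],
  [[0, 0, -0.5], [0, 0, 0], 0.5],
  [[0, 0, -0.5], [0, 0, 0], 0.3],
  [[0, 0, -0.5], [0, 0, 0], 0.3],
  [[0, 0, -0.5], [0, 0, 0], 0.3],
  [[0, 0, -0.5], [0, 0, 0], 0.3],
  [[0, 0, -4], [0, 0, 0], 0.3],
  [[0, 0, -10], [0, 0, 0], 0.3],
])

```text
clock: 10.48
tool_pos: [0.4598, 0.0098, 0.1384]
orientation: [179.9, 0.0, -34.5]
force: [-0.5, 0.4, 0.1]
opening: 0.0603
gripper_force: 0.0
```

Request:
move_arm([
  [[0, 0, -10], [0, 0, 0], 0],
  [[0, 0, -22], [0, 0, 0], 0],
  [[0, 0, -40], [0, 0, 0], 0],
  [[0, 0, -65], [0, 0, 0], 0],
  [[0, 0, -90], [0, 0, 0], 0],
  [[0, 0, -115], [0, 0, 0], 0],
  [[0, 0, -135], [0, 0, 0], 0],
  [[0, 0, -148], [0, 0, 0], 0],
  [[0, 0, -150], [0, 0, 0], 0],
])

```text
clock: 11.23
tool_pos: [0.4614, 0.0102, 0.292]
orientation: [-179.8, -0.2, -34.5]
force: [0.5, 0.6, 0.4]
opening: 0.0874
gripper_force: 0.0
```

Run:
```python
from h import *
log()
s=snap('wrist');b=snap('side')
w=cv2.resize(s['color'],(400,300),interpolation=2)
c=cv2.resize(b['color'][150:285,240:420],(400,300),interpolation=2)
c2=cv2.resize(snap('scene')['color'][110:230,140:300],(400,300),interpolation=2)
c3=cv2.resize(b['color'][120:210,240:360],(400,300),interpolation=2)
cv2.imwrite('pics/k.png',np.vstack([np.hstack([w,c]),np.hstack([c2,c3])]))
# kinematic fit, tool-down data
from scipy.optimize import least_squares
L=[json.loads(l) for l in open('log.jsonl')]
q=np.radians([[16.507712,20.5791043,.6454638]]+[l['joint_pos'][:3] for l in L]);p=np.array([[.674656198,0,.244870382]]+[l['tool_pos'] for l in L])
off=p[:,1]*np.cos(q[:,0])-p[:,0]*np.sin(q[:,0]);r=p[:,0]*np.cos(q[:,0])+p[:,1]*np.sin(q[:,0]);f=q[:,1]-q[:,2]
print('lat',off.round(4))
fun=lambda x:np.r_[x[0]+x[1]*np.sin(q[:,1])+x[2]*np.cos(f)+x[3]*np.sin(f)-r,x[4]+x[1]*np.cos(q[:,1])-x[2]*np.sin(f)+x[3]*np.cos(f)-p[:,2]]
g=least_squares(fun,[0,.4,.4,0,.1]);print(g.x,abs(g.fun).max())
```

```text
{'clock': 11.2333, 'joint_pos': [25.8676, -2.0289, -20.795, 0.0553, -70.9357, 29.6316], 'tool_pos': [0.4614, 0.0102, 0.292], 'orientation': [-179.7667, -0.193, -34.4833], 'force': [0.5034, 0.5514, 0.353], 'moment': [-0.0399, 0.0282, 0.027], 'opening': 0.0874, 'gripper_force': 0.0}
lat [-0.1917 -0.1918 -0.1918 -0.1918 -0.1918 -0.1919 -0.192  -0.1917 -0.1918
 -0.192  -0.1921]
[ 0.00080763  0.59919656  0.46495675 -0.00247525 -0.15512231] 0.0011691503402331271
```

View pics/k.png

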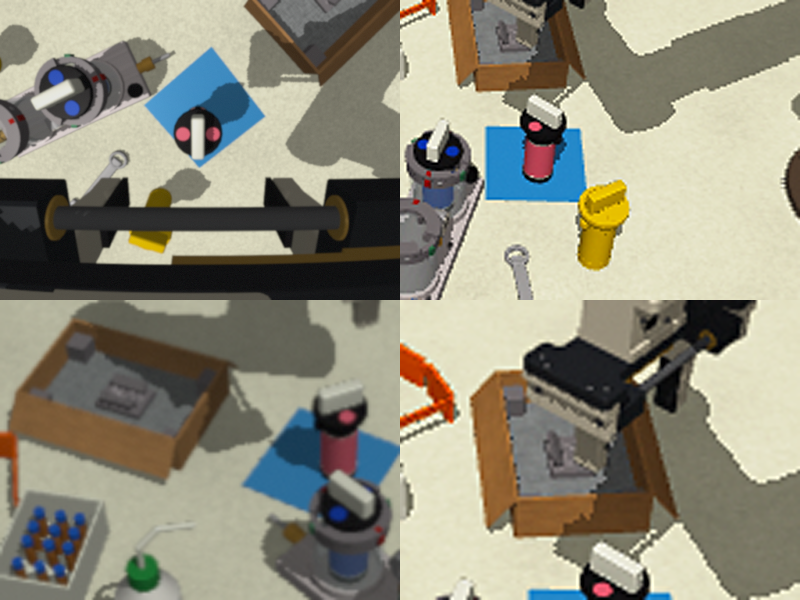

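The filter stands on the mat at wrist-crop (197,135) and upright in the side crop at (540,140). The scene crop shows the cradle at about (125,395) in the carton. Now I yaw the tool and measure the carton.

Request:
move_arm([
  [[0, 0, 0], [0, 0, -5], 0],
  [[0, 0, 0], [0, 0, -12], 0],
  [[0, 0, 0], [0, 0, -19], 0],
  [[0, 0, 0], [0, 0, -26], 0],
  [[0, 0, 0], [0, 0, -33], 0],
  [[0, 0, 0], [0, 0, -40], 0],
  [[0, 0, 0], [0, 0, -47], 0],
  [[0, 0, 0], [0, 0, -54], 0],
  [[0, 0, 0], [0, 0, -61], 0],
  [[0, 0, 0], [0, 0, -68], 0],
])

```text
clock: 12.22
tool_pos: [0.4596, 0.0098, 0.2872]
orientation: [-180.0, 0.1, 33.8]
force: [-0.0, -1.1, 0.2]
opening: 0.0877
gripper_force: 0.0
```

Request:
move_arm([
  [[0, 0, 0], [0, 0, -7], 0],
  [[0, 0, 0], [0, 0, -14], 0],
  [[0, 0, 0], [0, 0, -21], 0],
  [[0, 0, 0], [0, 0, -28], 0],
  [[0, 0, 0], [0, 0, -35], 0],
  [[0, 0, 0], [0, 0, -42], 0],
  [[0, 0, 0], [0, 0, -49], 0],
  [[0, 0, 0], [0, 0, -56.5], 0],
  [[0, 0, 0], [0, 0, -56.5], 0],
])

```text
clock: 12.97
tool_pos: [0.4596, 0.0098, 0.2873]
orientation: [-179.9, 0.0, 90.3]
force: [0.1, 0.9, 0.8]
opening: 0.0878
gripper_force: 0.0
```

Request:
move_arm([
  [[0, 0, 0], [0, 5, 0], 0],
  [[0, 0, 0], [0, 10, 0], 0],
  [[0, 0, 0], [0, 15, 0], 0],
  [[0, 0, 0], [0, 20, 0], 0],
  [[0, 0, 0], [0, 25, 0], 0],
  [[0, 0, 0], [0, 30, 0], 0],
  [[0, 0, 0], [0, 30, 0], 0],
])

```text
clock: 13.55
tool_pos: [0.4526, 0.057, 0.3125]
orientation: [-178.8, -26.8, 86.0]
force: [0.3, 0.5, -0.5]
opening: 0.0877
gripper_force: 0.0
```

Run:
```python
from h import *
log()
a=load('scene');f=lambda u,v,z:at(a,140+u/2.5,110+(v-300)/2.5,z).round(3)
print('rim',[f(u,v,.052) for u,v in((80,320),(232,363),(174,440),(15,393))])
print('cradle',[f(u,v,.035) for u,v in((122,372),(155,388),(133,415),(95,402))])
b=load('side');g=lambda u,v,z:at(b,240+(u-400)/(400/120),120+(v-300)/(300/90),z).round(3)
print('cradle side',[g(u,v,.035) for u,v in((548,435),(600,440),(598,470),(553,470))])
```

```text
{'clock': 13.55, 'joint_pos': [8.5807, -1.2023, -11.2711, -27.1676, -76.6129, 173.3816], 'tool_pos': [0.4526, 0.057, 0.3125], 'orientation': [-178.7614, -26.7655, 86.0417], 'force': [0.2673, 0.4653, -0.4871], 'moment': [-1.766, -0.0752, -0.0504], 'opening': 0.0877, 'gripper_force': 0.0}
rim [array([ 0.465, -0.367,  0.052]), array([ 0.425, -0.161,  0.052]), array([ 0.562, -0.143,  0.052]), array([ 0.606, -0.349,  0.052])]
cradle [array([ 0.496, -0.275,  0.035]), array([ 0.496, -0.224,  0.035]), array([ 0.545, -0.218,  0.035]), array([ 0.554, -0.27 ,  0.035])]
cradle side [array([ 0.537, -0.266,  0.035]), array([ 0.482, -0.265,  0.035]), array([ 0.481, -0.216,  0.035]), array([ 0.528, -0.21 ,  0.035])]
```

```bash
cat > k.py <<'E'
import numpy as np,json
from scipy.spatial.transform import Rotation as R
from scipy.optimize import least_squares
C=np.array([[0,0,1],[-1,0,0],[0,-1,0.]])
lo=np.array([-176.03,-82.01,-58.28,-173.87,-174.79,-173.66]);hi=np.array([176.03,121.73,71.71,95.51,-.11,173.66])
def fk(q,s4=1,L6=.3,x=None):
    g=X if x is None else x
    q=np.radians(q);Y=lambda a:R.from_euler('y',a).as_matrix();Xr=lambda a:R.from_euler('x',a).as_matrix()
    R1=R.from_euler('z',q[0]).as_matrix();A=R1@Y(q[1]-q[2])
    w=R1@(np.array([g[0],-.1918,g[4]+L6])+Y(q[1])@[0,0,g[1]])+A@[g[2],0,g[3]]
    Rt=A@Xr(s4*q[3])@Y(-q[4])@Xr(-q[5])@C
    return w+Rt@[0,0,L6],Rt,w
X=np.array([.0008,.5992,.46496,-.00248,-.15512])
E
python3 - <<'E'
from k import *
l=[json.loads(t) for t in open('log.jsonl')][-1]
Ro=R.from_euler('xyz',l['orientation'],degrees=True).as_matrix()
for s in(1,-1):
    p,Rt,_=fk(l['joint_pos'],s);print(s,np.degrees(R.from_matrix(Rt.T@Ro).magnitude()))
    g=least_squares(lambda v:fk(l['joint_pos'],s,v[0])[0]-l['tool_pos'],[.3]);print(g.x,g.fun)
E
```

```text
1 54.33523664748791
[-0.39385329] [-0.0393361  -0.01169717  0.00544394]
-1 1.0584426145106053e-14
[0.35359207] [ 0.01998091 -0.02083275  0.08568318]
```

```bash
cat >> k.py <<'E'
def fk2(q,v):
    L6,b,cz,cx5=v;g=X
    q=np.radians(q);Y=lambda a:R.from_euler('y',a).as_matrix();Xr=lambda a:R.from_euler('x',a).as_matrix()
    R1=R.from_euler('z',q[0]).as_matrix();A=R1@Y(q[1]-q[2]);B=A@Xr(-q[3]);D=B@Y(-q[4])
    w=R1@(np.array([g[0]-cx5,-.1918-b,g[4]+L6])+Y(q[1])@[0,0,g[1]])+A@[g[2],0,g[3]-cz]+B@[0,b,cz]
    Rt=D@Xr(-q[5])@C
    return w+D@[L6,0,cx5],Rt,w
E
python3 - <<'E'
from k import *
l=[json.loads(t) for t in open('log.jsonl')][-1]
for f in (lambda v:[v[0],v[1],0,0],lambda v:[v[0],0,v[1],0],lambda v:[v[0],0,0,v[1]],lambda v:[v[0],v[1],v[2],0],lambda v:[v[0],v[1],0,v[2]]):
    g=least_squares(lambda v:fk2(l['joint_pos'],f(v))[0]-l['tool_pos'],[.3,0,0]);print(g.x.round(4),g.fun.round(4))
E
```

```text
[ 0.3584 -0.1925  0.    ] [ 0.0017  0.     -0.0003]
[ 0.0206 -0.3311  0.    ] [ 0.0006 -0.0205  0.0859]
[ 0.0319 -1.573   0.    ] [ 0.0017  0.     -0.0003]
[ 0.3287 -0.1918 -0.0295] [-0.  0. -0.]
[ 0.3969 -0.2152  0.1852] [ 0.0017  0.     -0.0003]
```

```bash
cat >> k.py <<'E'
V=[.3287,-.1918,-.0295,0]
m=1.5
def ik(p,Rt,q0,n=60):
    f=lambda q:np.r_[(fk2(q,V)[0]-p)*10,(R.from_matrix(fk2(q,V)[1].T@Rt)).as_rotvec()*3]
    g=least_squares(f,np.clip(q0,lo+m+.01,hi-m-.01),bounds=(lo+m,hi-m),max_nfev=n,x_scale=50.)
    return g.x,np.abs(g.fun).max()
def Rg(al,tau,flip=0):
    a,t=np.radians([al,tau]);z=np.array([np.cos(a)*np.cos(t),np.sin(a)*np.cos(t),-np.sin(t)])
    y=np.cross(z,[np.cos(a)*np.sin(t),np.sin(a)*np.sin(t),np.cos(t)]);x=np.cross(y,z)
    return np.c_[x,y,z]@np.diag([-1,-1,1]) if flip else np.c_[x,y,z]
def Rlay(yaw,tau):  # bar points along yaw; turn Rg(yaw,tau) by 90 deg pitching bar down to yaw
    return R.from_rotvec(np.pi/2*np.array([-np.sin(np.radians(yaw)),np.cos(np.radians(yaw)),0])).as_matrix()@Rg(yaw,tau)
E
python3 - <<'E'
from k import *
rng=np.random.default_rng(0)
F=np.array([.4602,.01,.046]);Cd=np.array([.515,-.258,.046]);tau=20
lays={}
for cy in(101,-79):
  Rl=Rlay(cy,tau);T=Cd-.012*Rl[:,2];S=[]
  for k in range(25):
    q,e=ik(T,Rl,rng.uniform(lo,hi))
    if e<2e-2 and not any(abs(q-s).max()<3 for s in S): S.append(q);print('LAY',cy,q.round(0),fk2(q,V)[2].round(2))
for al in range(0,360,30):
  Rt=Rg(al,tau);T=F-.012*Rt[:,2];S=[]
  for k in range(15):
    q,e=ik(T,Rt,rng.uniform(lo,hi))
    w=fk2(q,V)[2]
    if e<2e-2 and w[2]>.08 and not any(abs(q-s).max()<3 for s in S): S.append(q);print(al,q.round(0),w.round(2))
E
```

```text
LAY 101 [  0.  17. -52.  51. -26. 144.] [ 0.49 -0.14  0.37]
LAY -79 [-19.  30.  -7. -19. -65.  40.] [ 0.54 -0.37  0.37]
30 [-53.  41. -50. -98. -70. -89.] [ 0.18 -0.15  0.16]
60 [ -38.   37.  -29.  -74.  -75. -115.] [ 0.3  -0.27  0.16]
90 [ -26.   41.  -12.  -58.  -88. -122.] [ 0.46 -0.31  0.16]
120 [ -13.   46.    0.  -44. -102. -121.] [ 0.62 -0.27  0.16]
150 [   0.   51.    7.  -30. -111. -113.] [ 0.74 -0.15  0.16]
180 [  14.   53.    6.  -14. -112. -100.] [0.78 0.01 0.16]
210 [  28.   51.   -5.    2. -104.  -89.] [0.74 0.17 0.16]
240 [ 41.  47. -22.  18. -89. -84.] [0.62 0.29 0.16]
270 [ 53.  42. -45.  36. -72. -88.] [0.46 0.33 0.16]
```

```bash
cat >> k.py <<'E'
def path(q0,poses):
    Q=[q0];bad=0
    for p,Rt in poses:
        q,e=ik(p,Rt,Q[-1],30);bad=max(bad,e);Q.append(q)
    Q=np.array(Q);return Q,bad,np.abs(np.diff(Q,axis=0)).max()
def slerp(p0,R0,p1,R1,n=16):
    r=(R.from_matrix(R1@R0.T)).as_rotvec();return [(p0+(p1-p0)*t,R.from_rotvec(r*t).as_matrix()@R0) for t in np.linspace(1/n,1,n)],np.degrees(np.linalg.norm(r))
E
cat > s.py <<'E'
from k import *
qd=np.array([20,5,-10,0,-75,20.])
al=55
for P in ([.46,-.02,.32],[.5,-.1,.35]):
 P=np.array(P)
 for psi in (-120,-100,-79,-60,-35,-10,20,50):
  Rd=Rg(psi,90);q,e=ik(P,Rd,[20,5,-10,0,-75,psi+70])
  ps,ang=slerp(P,Rd,P,Rg(al,20));Q,b,st=path(q,ps)
  print(P,psi,round(ang),'err',round(e,3),round(b,3),'step',st.round(0),Q[0].round(0),Q[-1].round(0))
 R0=Rg(al,20);q,e=ik(P,R0,[-38,30,-20,-74,-75,-115])
 ps,ang=slerp(P,R0,P,Rlay(-79,20));Q,b,st=path(q,ps);print('lay',round(ang),round(e,3),round(b,3),st,Q[-1].round(0))
E
python3 s.py
```

```text
[ 0.46 -0.02  0.32] -120 176 err 0.0 1.048 step 23.0 [ 22.  -3. -18.  -0. -75. -52.] [ 33. -35. -57.  -4.  -4. 103.]
[ 0.46 -0.02  0.32] -100 160 err 0.0 1.048 step 19.0 [ 22.  -3. -18.  -0. -75. -32.] [ 33. -35. -57.  -4.  -4. 103.]
[ 0.46 -0.02  0.32] -79 143 err 0.0 0.677 step 50.0 [ 22.  -3. -18.  -0. -75. -11.] [-23.  -8. -18. -58. -72. 172.]
[ 0.46 -0.02  0.32] -60 128 err 0.0 0.677 step 30.0 [ 22.  -3. -18.  -0. -75.   8.] [-23.  -8. -18. -58. -72. 172.]
[ 0.46 -0.02  0.32] -35 109 err 0.0 0.677 step 20.0 [ 22.  -3. -18.  -0. -75.  33.] [-23.  -8. -18. -58. -72. 172.]
[ 0.46 -0.02  0.32] -10 93 err 0.0 0.677 step 14.0 [ 22.  -3. -18.  -0. -75.  58.] [-23.  -8. -18. -58. -72. 172.]
[ 0.46 -0.02  0.32] 20 77 err 0.0 0.677 step 10.0 [ 22.  -3. -18.  -0. -75.  88.] [-23.  -8. -18. -58. -72. 172.]
[ 0.46 -0.02  0.32] 50 70 err 0.0 0.677 step 7.0 [ 22.  -3. -18.  -0. -75. 118.] [-23.  -8. -18. -58. -72. 172.]
lay 148 0.0 2.135 68.78816069121288 [ -20.   -4.  -57. -172.   -2. -162.]
[ 0.5  -0.1   0.35] -120 176 err 0.0 0.665 step 60.0 [ 11.   2. -10.   0. -79. -41.] [-32.   2.  -6. -
[... 194 characters left out ...]
 -10.   0. -79.   0.] [-32.   2.  -6. -59. -83. 172.]
[ 0.5  -0.1   0.35] -60 128 err 0.0 0.665 step 19.0 [ 11.   2. -10.   0. -79.  19.] [-32.   2.  -6. -59. -83. 172.]
[ 0.5  -0.1   0.35] -35 109 err 0.0 0.665 step 14.0 [ 11.   2. -10.   0. -79.  44.] [-32.   2.  -6. -59. -83. 172.]
[ 0.5  -0.1   0.35] -10 93 err 0.0 0.665 step 11.0 [ 11.   2. -10.   0. -79.  69.] [-32.   2.  -6. -59. -83. 172.]
[ 0.5  -0.1   0.35] 20 77 err 0.0 0.665 step 8.0 [ 11.   2. -10.   0. -79.  99.] [-32.   2.  -6. -59. -83. 172.]
[ 0.5  -0.1   0.35] 50 70 err 0.0 0.665 step 5.0 [ 11.   2. -10.   0. -79. 129.] [-32.   2.  -6. -59. -83. 172.]
lay 148 0.0 2.432 74.91100063038216 [ -29.   -4.  -54. -172.   -2. -154.]
```

```bash
cat > s2.py <<'E'
from k import *
l=json.loads(open('log.jsonl').readlines()[-1]);
def run(q,p0,seq,n=10):
    Qa=[q];worst=0
    for (p,al,t,a0,t0) in seq:
        p=np.array(p,float)
        ps=[(p0+(p-p0)*s,Rg(a0+(al-a0)*s,t0+(t-t0)*s)) for s in np.linspace(1/n,1,n)]
        Q,b,st=path(Qa[-1],ps);Qa.append(Q[-1]);p0=p;print(p,al,t,'err',round(b,3),'step',st.round(1),Q[-1].round(0),'w',fk2(Q[-1],V)[2].round(2))
    return Qa[-1]
for P in([.46,-.05,.33],[.52,-.1,.33]):
  for a1,a2 in((-79,-79),(-79,-120),(-60,-120),(-35,-120),(-35,-160)):
    q,e=ik(np.array(P),Rg(a1,90),[20,0,-15,0,-75,a1+70])
    print('start',e.round(3),q.round(0))
    run(q,np.array(P),[(P,a2,20,a1,90),(P,-200,20,a2,20),(P,-285,20,-200,20)])
E
python3 s2.py
```

```text
start 0.0 [ 18.  -3. -17.  -0. -76.  -7.]
[ 0.46 -0.05  0.33] -79 20 err 0.0 step 7.7 [ 51.   8. -51.  46. -91. -67.] w [0.4  0.25 0.44]
[ 0.46 -0.05  0.33] -200 20 err 0.0 step 9.5 [  -0.   34.   16.  -28. -137. -119.] w [ 0.75 -0.16  0.44]
[ 0.46 -0.05  0.33] -285 20 err 0.0 step 6.1 [ -36.   13.   -8.  -63. -101. -153.] w [ 0.38 -0.35  0.44]
start 0.0 [ 18.  -3. -17.  -0. -76.  -7.]
[ 0.46 -0.05  0.33] -120 20 err 0.0 step 11.6 [  36.   24.  -22.   24. -111.  -72.] w [0.61 0.22 0.44]
[ 0.46 -0.05  0.33] -200 20 err 0.0 step 6.4 [  -0.   34.   16.  -28. -137. -119.] w [ 0.75 -0.16  0.44]
[ 0.46 -0.05  0.33] -285 20 err 0.0 step 6.1 [ -36.   13.   -8.  -63. -101. -153.] w [ 0.38 -0.35  0.44]
start 0.0 [ 18.  -3. -17.  -0. -76.  12.]
[ 0.46 -0.05  0.33] -120 20 err 0.0 step 14.0 [  36.   24.  -22.   24. -111.  -72.] w [0.61 0.22 0.44]
[ 0.46 -0.05  0.33] -200 20 err 0.0 step 6.4 [  -0.   34.   16.  -28. -137. -119.] w [ 0.75 -0.16  0.44]
[ 0.46 -0.05  0.33] -285 20 err 0.0 step 6.1 [ -36.   13.   -8.  -63. -101. -153.] w [ 0.38 -0.35  0.44]
start 0.0 [ 18.  -3. -17.  -0. -76.  37.]
[
[... 1734 characters left out ...]
 [ 10.   4. -10.   0. -76.  45.]
[ 0.52 -0.1   0.33] -120 20 err 0.0 step 17.8 [  29.   27.  -18.   31. -108.  -68.] w [0.67 0.17 0.44]
[ 0.52 -0.1   0.33] -200 20 err 0.0 step 7.7 [  -3.   40.   27.  -27. -143. -118.] w [ 0.81 -0.21  0.44]
[ 0.52 -0.1   0.33] -285 20 err 0.0 step 7.6 [ -36.   19.    1.  -64. -103. -155.] w [ 0.44 -0.4   0.44]
start 0.0 [ 10.   4. -10.   0. -76.  45.]
[ 0.52 -0.1   0.33] -160 20 err 0.0 step 21.2 [  14.   38.    9.    7. -131.  -83.] w [0.81 0.01 0.44]
[ 0.52 -0.1   0.33] -200 20 err 0.0 step 3.9 [  -3.   40.   27.  -27. -143. -118.] w [ 0.81 -0.21  0.44]
[ 0.52 -0.1   0.33] -285 20 err 0.0 step 7.6 [ -36.   19.    1.  -64. -103. -155.] w [ 0.44 -0.4   0.44]
```

The kinematics are identified: the wrist offset turns with j4, and j6 ran into its stop at this yaw. A feasible route is to unwind, pitch up at yaw -79°, and swing round to approach azimuth 75°. I start by unwinding.

Request:
move_arm([
  [[0, 0, 0], [0, -6, 0], 0],
  [[0, 0, 0], [0, -12, 0], 0],
  [[0, 0, 0], [0, -18, 0], 0],
  [[0, 0, 0], [0, -24, 0], 0],
  [[0, 0, 0], [0, -30, 0], 0],
  [[0, 0, 0], [0, -30, 0], 0],
  [[0, 0, 0], [0, -30, 0], 0],
  [[0, 0, 0], [0, -30, 0], 0],
])

```text
clock: 14.22
tool_pos: [0.4524, 0.0572, 0.3119]
orientation: [-179.0, 3.4, 87.0]
force: [0.3, -0.4, -0.8]
opening: 0.0877
gripper_force: 0.0
```

Run:
```python
from h import *
log()
```

```text
{'clock': 14.2167, 'joint_pos': [33.9177, -1.9188, -19.0839, 2.192, -75.6646, 142.4868], 'tool_pos': [0.4524, 0.0572, 0.3119], 'orientation': [-179.0218, 3.3914, 87.0286], 'force': [0.3384, -0.387, -0.783], 'moment': [0.0066, -0.1342, -0.0417], 'opening': 0.0877, 'gripper_force': 0.0}
```

```bash
cat >> h.py <<'E'
from scipy.spatial.transform import Rotation as R
def rel(p,Rt,o=None):
    o=o or ctrl.get_obs();R0=R.from_euler('xyz',o['orientation'],degrees=True).as_matrix()
    return (R0.T@(np.array(p)-o['tool_pos'])*1000).round(1),np.degrees(R.from_matrix(R0.T@Rt).as_rotvec()).round(1)
E
python3 - <<'E'
from h import *; from k import Rg
print(rel([.46,.0,.33],Rg(17,90)))
E
```

```text
(array([-57.7,  10.3, -14.9]), array([ 1.2,  3.6, 70. ]))
```

Request:
move_arm([
  [[-6, 1, -2], [0.1, 0.4, 7], 0],
  [[-12, 2, -3], [0.2, 0.7, 14], 0],
  [[-18, 3, -5], [0.4, 1.1, 21], 0],
  [[-24, 4, -6], [0.5, 1.4, 28], 0],
  [[-30, 5, -8], [0.6, 1.8, 35], 0],
  [[-36, 6, -9], [0.7, 2.2, 42], 0],
  [[-42, 8, -11], [0.8, 2.5, 49], 0],
  [[-48, 9, -13], [1, 2.9, 56], 0],
  [[-54, 10, -14], [1.1, 3.2, 63], 0],
  [[-58, 10, -15], [1.2, 3.6, 70], 0],
])

```text
clock: 15.05
tool_pos: [0.46, -0.0022, 0.3309]
orientation: [-180.0, -0.2, 16.4]
force: [0.1, -0.4, 0.1]
opening: 0.0878
gripper_force: 0.0
```

Request:
move_arm([
  [[0, 0, 0], [0, 0, 7], 0],
  [[0, 0, 0], [0, 0, 14], 0],
  [[0, 0, 0], [0, 0, 21], 0],
  [[0, 0, 0], [0, 0, 28], 0],
  [[0, 0, 0], [0, 0, 35], 0],
  [[0, 0, 0], [0, 0, 42], 0],
  [[0, 0, 0], [0, 0, 49], 0],
  [[0, 0, 0], [0, 0, 56], 0],
  [[0, 0, 0], [0, 0, 63], 0],
  [[0, 0, 0], [0, 0, 70], 0],
])

```text
clock: 15.88
tool_pos: [0.4599, -0.0018, 0.3308]
orientation: [-179.9, -0.0, -53.6]
force: [0.3, -0.2, -0.7]
opening: 0.0877
gripper_force: 0.0
```

Request:
move_arm([
  [[0, 0, 0], [0, 0, 7], 0],
  [[0, 0, 0], [0, 0, 14], 0],
  [[0, 0, 0], [0, 0, 21], 0],
  [[0, 0, 0], [0, 0, 26], 0],
  [[0, 0, 0], [0, 0, 26], 0],
])

```text
clock: 16.3
tool_pos: [0.4598, -0.0018, 0.3308]
orientation: [-179.9, 0.0, -79.4]
force: [0.5, 0.6, 0.5]
opening: 0.0877
gripper_force: 0.0
```

Request:
move_arm([
  [[0, 0, 0], [0, 7, 0], 0],
  [[0, 0, 0], [0, 14, 0], 0],
  [[0, 0, 0], [0, 21, 0], 0],
  [[0, 0, 0], [0, 28, 0], 0],
  [[0, 0, 0], [0, 35, 0], 0],
  [[0, 0, 0], [0, 42, 0], 0],
  [[0, 0, 0], [0, 49, 0], 0],
  [[0, 0, 0], [0, 56, 0], 0],
  [[0, 0, 0], [0, 63, 0], 0],
  [[0, 0, 0], [0, 70, 0], 0],
])

```text
clock: 17.13
tool_pos: [0.4602, -0.0006, 0.3311]
orientation: [-180.0, -70.2, -79.0]
force: [0.4, 0.7, -0.3]
opening: 0.0878
gripper_force: 0.0
```

Run:
```python
from h import *; from k import *
o=log();p,Rt,_=fk2(o['joint_pos'],V);print('fk err',p-o['tool_pos'])
print(rel([.46,0,.33],Rg(-79,20)))
```

```text
{'clock': 17.1333, 'joint_pos': [56.0267, 14.013, -44.7315, 41.8089, -93.2187, -68.4374], 'tool_pos': [0.4602, -0.0006, 0.3311], 'orientation': [-179.9957, -70.237, -78.9659], 'force': [0.3694, 0.6918, -0.298], 'moment': [3.0867, 0.6318, 0.0118], 'opening': 0.0878, 'gripper_force': 0.0}
fk err [ 0.013762    0.02136974 -0.01584133]
(array([-1.3,  0. , -0.2]), array([-0. , -0.2,  0. ]))
```

```bash
python3 - <<'E'
from h import *; import k; from k import *
L=[json.loads(t) for t in open('log.jsonl')]
def f(v):
    k.X[:]=v[4:];return np.concatenate([fk2(l['joint_pos'],v[:4])[0]-l['tool_pos'] for l in L])
g=least_squares(f,[.358,-.192,0,0]+list(X));print(g.x.round(5).tolist(),abs(g.fun).max())
open('k.py','a').write(f'\nV={g.x[:4].tolist()}\nX=np.array({g.x[4:].tolist()})\n')
E
cat > s3.py <<'E'
from k import *
exec(open('s2.py').read().split("for P in")[0])
P=[.46,0,.33];q0=np.array(l['joint_pos'])
q=run(q0,np.array(P),[(P,-150,20,-79,20),(P,-220,20,-150,20),(P,-285,20,-220,20)])
Rt=Rg(75,20);F=np.array([.4602,.01,.046]);A=F-.012*Rt[:,2];B=A-.12*np.array([np.cos(np.radians(75)),np.sin(np.radians(75)),0])
qg=run(q,np.array(P),[(B+[0,0,.28],75,20,75,20),(B,75,20,75,20),(A,75,20,75,20)])
U=A+[0,0,.28]
q=run(qg,A,[(U,75,20,75,20),(U,-80+360-360+80,20,75,20)] if 0 else [(U,75,20,75,20),(U,150,20,75,20),(U,210,20,150,20),(U,281,20,210,20)])
Rl=Rlay(-79,20);T=np.array([.515,-.258,.046])-.012*Rl[:,2]
Q,b,s=path(q,[(U,Rg(281,t)) for t in range(30,111,10)]);print('pitch',b,s,Q[-1].round(0))
Q,b,s=path(Q[-1],[(U+(T+[0,0,.2]-U)*t,Rl) for t in np.linspace(.1,1,10)]);print(b,s,Q[-1].round(0))
Q,b,s=path(Q[-1],[(T+[0,0,.2*(1-t)],Rl) for t in np.linspace(.1,1,10)]);print(b,s,Q[-1].round(0),np.abs(Rg(281,110)-Rl).max())
E
python3 s3.py
```

```text
[0.35904, -0.1918, -0.0, 0.0, 0.0, 0.6016, 0.4636, -0.0, -0.16024] 1.3519518837767919e-11
[0.46 0.   0.33] -150 20 err 0.0 step 5.3 [  27.   35.    3.    4. -128.  -87.] w [0.75 0.17 0.45]
[0.46 0.   0.33] -220 20 err 0.0 step 5.7 [  -6.   33.   17.  -44. -132. -136.] w [ 0.72 -0.22  0.45]
[0.46 0.   0.33] -285 20 err 0.0 step 4.0 [ -32.   12.  -10.  -65.  -97. -153.] w [ 0.37 -0.33  0.45]
[ 0.42622319 -0.11680318  0.33010424] 75 20 err 0.0 step 1.2 [ -43.   17.   -4.  -60. -107. -150.] w [ 0.34 -0.44  0.45]
[ 0.42622319 -0.11680318  0.05010424] 75 20 err 0.0 step 3.1 [ -42.   42.  -12.  -57.  -88. -122.] w [ 0.34 -0.44  0.17]
[ 0.45728148 -0.00089208  0.05010424] 75 20 err 0.0 step 1.0 [ -32.   40.  -18.  -65.  -82. -121.] w [ 0.37 -0.33  0.17]
[ 0.45728148 -0.00089208  0.33010424] 75 20 err 0.0 step 3.4 [ -32.   12.  -10.  -65.  -97. -153.] w [ 0.37 -0.33  0.45]
[ 0.45728148 -0.00089208  0.33010424] 150 20 err 0.0 step 4.6 [  -2.   34.   19.  -39. -135. -130.] w [ 0.75 -0.17  0.45]
[ 0.45728148 -0.00089208  0.33010424] 210 20 err 0.0 step 4.8 [  27.   35.    3.    3. -128.  -87.] w [0.75 0.17 0.45]
[ 0.45728148 -0.00089208  0.33010424] 281 20 err 0.0 step 5.2 [ 56.  14. -45.  41. -93. -69.] w [0.39 0.33 0.45]
pitch 2.790274276692118e-11 10.615568512201433 [  7.   1.  -7. -20. -83.   7.]
1.455420228779758e-09 3.3313910506218365 [-19.  19.   5. -17. -86.  33.]
6.913523800401714e-11 2.182340825750927 [-19.  30.  -7. -19. -65.  40.] 4.440892098500626e-16
```

The FK fit is now exact and the whole route is feasible. I swing round the filter at height, keeping the tilt at 20°.

Request:
move_arm([
  [[0, 0, 0], [-6.6, 0, 2.4], 0],
  [[0, 0, 0], [-13.2, 0, 4.8], 0],
  [[0, 0, 0], [-19.7, 0, 7.2], 0],
  [[0, 0, 0], [-26.3, 0, 9.6], 0],
  [[0, 0, 0], [-32.9, 0, 12], 0],
  [[0, 0, 0], [-39.5, 0, 14.4], 0],
  [[0, 0, 0], [-46, 0, 16.7], 0],
  [[0, 0, 0], [-52.6, 0, 19.1], 0],
  [[0, 0, 0], [-59.2, 0, 21.5], 0],
  [[0, 0, 0], [-65.8, 0, 23.9], 0],
])

```text
clock: 17.97
tool_pos: [0.4605, -0.001, 0.3299]
orientation: [179.3, -70.0, -148.7]
force: [0.6, 0.1, -0.2]
opening: 0.0876
gripper_force: 0.0
```

Request:
move_arm([
  [[0, 0, 0], [-6.6, 0, 2.4], 0],
  [[0, 0, 0], [-13.2, 0, 4.8], 0],
  [[0, 0, 0], [-19.7, 0, 7.2], 0],
  [[0, 0, 0], [-26.3, 0, 9.6], 0],
  [[0, 0, 0], [-32.9, 0, 12], 0],
  [[0, 0, 0], [-39.5, 0, 14.4], 0],
  [[0, 0, 0], [-46, 0, 16.7], 0],
  [[0, 0, 0], [-52.6, 0, 19.1], 0],
  [[0, 0, 0], [-59.2, 0, 21.5], 0],
  [[0, 0, 0], [-65.8, 0, 23.9], 0],
])

```text
clock: 18.8
tool_pos: [0.4608, -0.0018, 0.3303]
orientation: [179.2, -70.0, 141.3]
force: [0.9, -1.2, -0.6]
opening: 0.0876
gripper_force: 0.0
```

Request:
move_arm([
  [[0, 0, 0], [-6.6, 0, 2.4], 0],
  [[0, 0, 0], [-13.2, 0, 4.8], 0],
  [[0, 0, 0], [-19.7, 0, 7.2], 0],
  [[0, 0, 0], [-26.3, 0, 9.6], 0],
  [[0, 0, 0], [-32.9, 0, 12], 0],
  [[0, 0, 0], [-39.5, 0, 14.4], 0],
  [[0, 0, 0], [-46, 0, 16.7], 0],
  [[0, 0, 0], [-52.6, 0, 19.1], 0],
  [[0, 0, 0], [-62, 0, 22.6], 0],
  [[0, 0, 0], [-62, 0, 22.6], 0],
])

```text
clock: 19.63
tool_pos: [0.459, -0.0021, 0.331]
orientation: [179.3, -70.0, 75.0]
force: [-0.6, -0.2, -0.2]
opening: 0.0874
gripper_force: 0.0
```

Run:
```python
from h import *; from k import Rg
log();Rt=Rg(75,20);n=np.array([np.cos(np.radians(75)),np.sin(np.radians(75)),0])
A=np.array([.4602,.01,.046])-.012*Rt[:,2];B=A-.02*n
print('A',A,'B',B,rel(B+[0,0,.14],Rt))
s=snap('wrist');w=cv2.resize(s['color'],(400,300),interpolation=2)
a=snap('scene');b=snap('side')
c=cv2.resize(b['color'][120:270,220:420],(400,300),interpolation=2)
c2=cv2.resize(a['color'][90:240,140:340],(400,300),interpolation=2)
cv2.imwrite('pics/l.png',np.vstack([np.hstack([w,c]),np.hstack([c2,c2*0])]))
for z in(0,.135):print(z,[proj(x,[.4602,.01,z]) for x in(a,b,s)])
```

```text
{'clock': 19.6333, 'joint_pos': [-32.2339, 11.5351, -10.3877, -65.1828, -96.927, -153.3799], 'tool_pos': [0.459, -0.0021, 0.331], 'orientation': [179.3359, -70.0301, 75.0049], 'force': [-0.5729, -0.2054, -0.2456], 'moment': [-3.1894, 0.8141, 0.1597], 'opening': 0.0874, 'gripper_force': 0.0}
A [ 0.45728148 -0.00089208  0.05010424] B [ 0.45210509 -0.0202106   0.05010424] (array([-139. ,   -2.3,   30. ]), array([ 0.7, -0. ,  0. ]))
0 [array([274.5, 177.6]), array([301.3, 226.9]), array([248.3, 452.1])]
0.135 [array([275.4, 144.6]), array([304.9, 196.3]), array([248.2, 405.6])]
```

View pics/l.png

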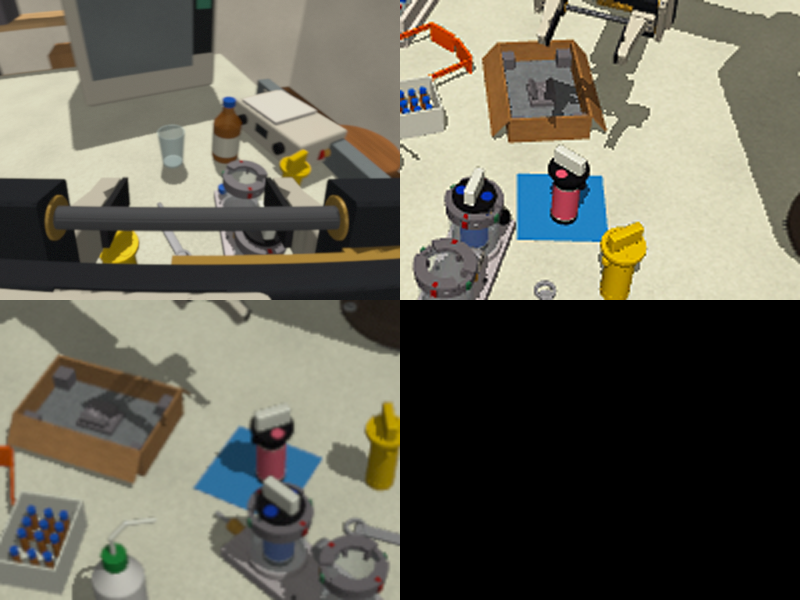

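The filter stands where expected: bar top at side px (306,197.5) against a predicted (304.9,196.3). Both fixed cameras now see the carton unobstructed, so I'll use one enlarged crop to refine it.

Run:
```python
from h import *
a=load('scene')['color'];b=load('side')['color']
A=cv2.resize(a[112:172,142:237],(800,505),interpolation=cv2.INTER_CUBIC)[:, :]
A=cv2.resize(a[115:172,143:238],(475,285),interpolation=cv2.INTER_CUBIC)
B=cv2.resize(b[135:195,255:325],(700,600),interpolation=cv2.INTER_CUBIC)
# scene: 95x57 -> x5 ; side: 54x60 rotated beside
out=np.zeros((600,800,3),np.uint8);out[:285,:475]=A
B=cv2.resize(b[137:193,258:323],(455,392),interpolation=cv2.INTER_CUBIC) # x7
out[208:600,345:800]=B; out[:208,:475]=A[:208]; out[208:285,:345]=A[208:285,:345]
cv2.imwrite('pics/m.png',out)
```

```text
(no output)
```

View pics/m.png

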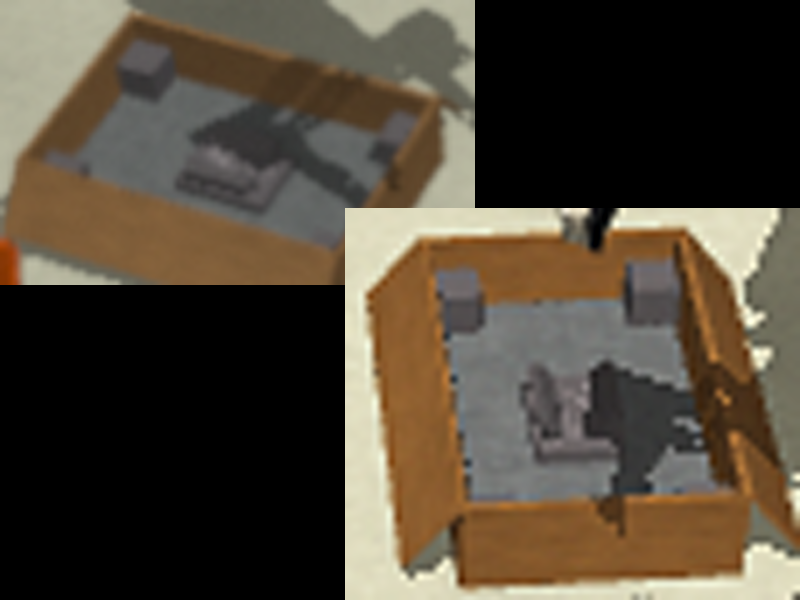

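Run:
```python
from h import *
from scipy.optimize import least_squares
a=load('scene');b=load('side')
f=lambda u,v,z:at(a,143+u/5,115+v/5,z)[:2]
g=lambda u,v,z:at(b,258+(u-345)/7,137+(v-208)/7,z)[:2]
A=np.array([f(*c,.052) for c in((135,15),(18,158),(338,248),(440,95))])
B=np.array([g(*c,.052) for c in((688,232),(422,240),(463,508),(750,498))])
print(A.round(3).tolist(),B.round(3).tolist())
M=np.array([[.1075,.07],[.1075,-.07],[-.1075,-.07],[-.1075,.07]])  # filled by sign search
def mod(x):
    c,s=np.cos(x[2]),np.sin(x[2]);return np.array([[c*u-s*v+x[0],s*u+c*v+x[1]] for u,v in M])
for n,D in(('scene',A),('side',B),('mean',(A+B)/2)):
  best=min((least_squares(lambda x:(mod(x)-(D if k==0 else D)).ravel(),[.515,-.258,np.radians(t)]) for k in(0,) for t in(-79,101)),key=lambda r:r.cost)
  if best.cost>1e-3:
    M=M[:,:]*[1,-1];best=min((least_squares(lambda x:(mod(x)-D).ravel(),[.515,-.258,np.radians(t)]) for t in(-79,101)),key=lambda r:r.cost)
  print(n,best.x[:2].round(4),np.degrees(best.x[2]).round(1),(best.fun*1000).round(0))
```

```text
[[0.468, -0.372], [0.603, -0.349], [0.556, -0.144], [0.424, -0.168]] [[0.463, -0.373], [0.602, -0.348], [0.56, -0.141], [0.425, -0.165]]
scene [ 0.5128 -0.2582] -78.2 [-2. -6.  1. -0.  3.  5. -2.  1.]
side [ 0.5123 -0.2566] -79.3 [ 1. -3. -1. -2.  1.  3. -1.  1.]
mean [ 0.5126 -0.2574] -78.7 [-1. -4. -0. -1.  2.  4. -1.  1.]
```

The crop gives a carton centre of (0.5126, -0.2574) at -79°, with both cameras agreeing within 2 mm. I lower the jaws over the standing filter.

Request:
move_arm([
  [[-8, 0, 2], [0.3, 0, 0], 0],
  [[-22, -1, 5], [0.7, 0, 0], 0],
  [[-40, -1, 9], [0.7, 0, 0], 0],
  [[-60, -2, 13], [0.7, 0, 0], 0],
  [[-80, -2, 18], [0.7, 0, 0], 0],
  [[-100, -2, 22], [0.7, 0, 0], 0],
  [[-118, -2, 26], [0.7, 0, 0], 0],
  [[-131, -2, 28], [0.7, 0, 0], 0],
  [[-139, -2, 30], [0.7, 0, 0], 0],
  [[-139, -2, 30], [0.7, 0, 0], 0],
])

```text
clock: 20.62
tool_pos: [0.4529, -0.0186, 0.1872]
orientation: [-178.6, -70.1, 74.4]
force: [0.6, 0.5, -0.1]
opening: 0.0875
gripper_force: 0.0
```

Run:
```python
from h import *; from k import Rg
log();Rt=Rg(75,20);n=np.array([np.cos(np.radians(75)),np.sin(np.radians(75)),0])
A=np.array([.4602,.01,.046])-.012*Rt[:,2]
print(rel(A-.02*n,Rt),rel(A,Rt))
```

```text
{'clock': 20.6167, 'joint_pos': [-33.0975, 25.5969, -15.2197, -62.817, -90.5293, -136.2001], 'tool_pos': [0.4529, -0.0186, 0.1872], 'orientation': [-178.6351, -70.1366, 74.4109], 'force': [0.6093, 0.4572, -0.1339], 'moment': [-3.1137, 0.7019, 0.0279], 'opening': 0.0875, 'gripper_force': 0.0}
(array([-129.6,    0.8,   44.9]), array([-0.8, -0.1, -0.2])) (array([-122.8,    1. ,   63.7]), array([-0.8, -0.1, -0.2]))
```

Request:
move_arm([
  [[-8, 0, 3], [-0.3, 0, 0], 0],
  [[-22, 0, 8], [-0.7, 0, 0], 0],
  [[-40, 1, 14], [-0.7, 0, 0], 0],
  [[-60, 1, 21], [-0.7, 0, 0], 0],
  [[-80, 1, 28], [-0.7, 0, 0], 0],
  [[-98, 1, 34], [-0.7, 0, 0], 0],
  [[-112, 1, 39], [-0.7, 0, 0], 0],
  [[-122, 1, 43], [-0.7, 0, 0], 0],
  [[-129, 1, 45], [-0.7, 0, 0], 0],
  [[-129, 1, 45], [-0.7, 0, 0], 0],
])

```text
clock: 21.45
tool_pos: [0.4527, -0.0204, 0.0522]
orientation: [-179.8, -70.1, 74.8]
force: [1.0, 0.4, 0.4]
opening: 0.088
gripper_force: 0.0
```

Run:
```python
from h import *; from k import Rg
log();Rt=Rg(75,20)
A=np.array([.4602,.01,.046])-.012*Rt[:,2]
print(rel(A,Rt))
```

```text
{'clock': 21.45, 'joint_pos': [-33.7855, 40.3377, -16.8283, -63.7548, -82.9716, -121.2237], 'tool_pos': [0.4527, -0.0204, 0.0522], 'orientation': [-179.7953, -70.0753, 74.7617], 'force': [0.9988, 0.4157, 0.3845], 'moment': [-3.1426, 0.7035, 0.025], 'opening': 0.088, 'gripper_force': 0.0}
(array([ 4.9, -0.7, 19.6]), array([ 0. , -0.1, -0.1]))
```

Request:
move_arm([
  [[1, 0, 4], [0, 0, 0], 0],
  [[3, 0, 10], [0, 0, 0], 0],
  [[4, -0.5, 16], [0, 0, 0], 0],
  [[4, -0.5, 20], [0, 0, 0], 0],
  [[4, -0.5, 20], [0, 0, 0], 0],
  [[4, -0.5, 20], [0, 0, 0], 0],
])

```text
clock: 21.95
tool_pos: [0.4576, -0.0006, 0.0504]
orientation: [179.9, -70.0, 75.1]
force: [-0.3, -0.4, 0.0]
opening: 0.0872
gripper_force: 0.0
```

Run:
```python
from h import *; from k import Rg
log();Rt=Rg(75,20)
A=np.array([.4602,.01,.046])-.012*Rt[:,2]
print(rel(A,Rt))
a=snap('scene');c=a['color'].astype(int);m=(c[...,2]>150)&(c[...,1]<130)&(c[...,0]>90)&(c[...,0]<190);ys,xs=np.nonzero(m);print(m.sum(),xs.mean() if m.sum() else 0,ys.mean() if m.sum() else 0)
```

```text
{'clock': 21.95, 'joint_pos': [-32.0481, 40.2106, -17.7122, -65.2375, -81.7828, -120.8424], 'tool_pos': [0.4576, -0.0006, 0.0504], 'orientation': [179.9357, -70.0463, 75.0551], 'force': [-0.3381, -0.4274, 0.0026], 'moment': [-3.1124, 0.734, 0.013], 'opening': 0.0872, 'gripper_force': 0.0}
(array([-0.4, -0.2, -0.3]), array([ 0., -0.,  0.]))
49 126.55102040816327 165.59183673469389
```

Request:
move_arm([
  [[0, 0, 0], [0, 0, 0], 0.3],
  [[0, 0, 0], [0, 0, 0], 0.45],
  [[0, 0, 0], [0, 0, 0], 0.46],
  [[0, 0, 0], [0, 0, 0], 0.47],
  [[0, 0, 0], [0, 0, 0], 0.48],
  [[0, 0, 0], [0, 0, 0], 0.49],
  [[0, 0, 0], [0, 0, 0], 0.5],
  [[0, 0, 0], [0, 0, 0], 0.51],
  [[0, 0, 0], [0, 0, 0], 0.52],
  [[0, 0, 0], [0, 0, 0], 0.53],
])

```text
clock: 22.83
tool_pos: [0.4574, -0.0008, 0.0501]
orientation: [-179.9, -70.1, 74.9]
force: [-0.5, 0.5, 0.1]
opening: 0.0417
gripper_force: 7.4
```

Request:
move_arm([
  [[0, 0, 0], [0, 0, 0], 0.55],
  [[0, 0, 0], [0, 0, 0], 0.6],
  [[0, 0, 0], [0, 0, 0], 1],
  [[0, 0, 0], [0, 0, 0], 1],
  [[0, 0, 0], [0, 0, 0], 1],
  [[0, 0, 0], [0, 0, 0], 1],
])

```text
clock: 23.33
tool_pos: [0.4574, -0.0008, 0.0501]
orientation: [-179.9, -70.1, 74.9]
force: [-0.8, 0.6, 1.2]
opening: 0.0414
gripper_force: 30.0
```

Run:
```python
from h import *
log()
```

```text
{'clock': 23.3333, 'joint_pos': [-32.095, 40.2524, -17.7154, -65.2321, -81.7907, -120.8431], 'tool_pos': [0.4574, -0.0008, 0.0501], 'orientation': [-179.9302, -70.0634, 74.8904], 'force': [-0.81, 0.6365, 1.1919], 'moment': [-2.8736, 0.9271, 0.6036], 'opening': 0.0414, 'gripper_force': 29.9997}
```

Gripped at 41.4 mm with 30 N. I lift vertically.

Request:
move_arm([
  [[4, 0, -1.4], [0, 0, 0], 1],
  [[13, 0, -4.7], [0, 0, 0], 1],
  [[27, 0, -9.8], [0, 0, 0], 1],
  [[45, 0, -16.4], [0, 0, 0], 1],
  [[65, 0, -23.7], [0, 0, 0], 1],
  [[85, 0, -31], [0, 0, 0], 1],
  [[105, 0, -38.2], [0, 0, 0], 1],
  [[123, 0, -44.8], [0, 0, 0], 1],
  [[135, 0, -49.1], [0, 0, 0], 1],
  [[140, 0, -51], [0, 0, 0], 1],
])

```text
clock: 24.17
tool_pos: [0.4579, -0.0013, 0.2016]
orientation: [179.3, -70.0, 75.6]
force: [-0.2, 0.4, -1.7]
opening: 0.0413
gripper_force: 30.0
```

Request:
move_arm([
  [[5, 0, -1.8], [0, 0, 0], 1],
  [[15, 0, -5.5], [0, 0, 0], 1],
  [[30, 0, -11], [0, 0, 0], 1],
  [[48, 0, -17.5], [0, 0, 0], 1],
  [[68, 0, -24.8], [0, 0, 0], 1],
  [[86, 0, -31.3], [0, 0, 0], 1],
  [[102, 0, -37.1], [0, 0, 0], 1],
  [[114, 0, -41.5], [0, 0, 0], 1],
  [[120, 0, -43.7], [0, 0, 0], 1],
  [[120, 0, -43.7], [0, 0, 0], 1],
])

```text
clock: 25.0
tool_pos: [0.4576, -0.0013, 0.3278]
orientation: [179.7, -70.0, 75.2]
force: [0.1, -0.3, -3.2]
opening: 0.0411
gripper_force: 30.0
```

Run:
```python
from h import *; from k import Rg
log();print(rel([.4574,-.001,.33],Rg(75,20)))
```

```text
{'clock': 25.0, 'joint_pos': [-32.0304, 11.9201, -10.4242, -64.9505, -97.0995, -152.9755], 'tool_pos': [0.4576, -0.0013, 0.3278], 'orientation': [179.7404, -70.0241, 75.1988], 'force': [0.0585, -0.2749, -3.2085], 'moment': [-3.928, 0.9684, -0.008], 'opening': 0.0411, 'gripper_force': 29.9999}
(array([ 2.1, -0.2, -0.5]), array([ 0.1, -0. ,  0.1]))
```

Request:
move_arm([
  [[0, 0, 0], [2.8, 0, -1], 1],
  [[0, 0, 0], [7.5, 0, -2.7], 1],
  [[0, 0, 0], [13.2, 0, -4.8], 1],
  [[0, 0, 0], [19.7, 0, -7.2], 1],
  [[0, 0, 0], [26.3, 0, -9.6], 1],
  [[0, 0, 0], [32.9, 0, -12], 1],
  [[0, 0, 0], [39.5, 0, -14.4], 1],
  [[0, 0, 0], [46, 0, -16.7], 1],
  [[0, 0, 0], [52.6, 0, -19.1], 1],
  [[0, 0, 0], [59.2, 0, -21.5], 1],
])

```text
clock: 25.83
tool_pos: [0.4581, -0.0016, 0.3251]
orientation: [-179.7, -70.3, 137.9]
force: [-0.4, -0.5, -3.7]
opening: 0.0413
gripper_force: 30.0
```

Request:
move_arm([
  [[0, 0, 0], [6.6, 0, -2.4], 1],
  [[0, 0, 0], [13.2, 0, -4.8], 1],
  [[0, 0, 0], [19.7, 0, -7.2], 1],
  [[0, 0, 0], [26.3, 0, -9.6], 1],
  [[0, 0, 0], [32.9, 0, -12], 1],
  [[0, 0, 0], [39.5, 0, -14.4], 1],
  [[0, 0, 0], [46, 0, -16.7], 1],
  [[0, 0, 0], [52.6, 0, -19.1], 1],
  [[0, 0, 0], [59.2, 0, -21.5], 1],
  [[0, 0, 0], [65.8, 0, -23.9], 1],
])

```text
clock: 26.67
tool_pos: [0.4581, -0.0005, 0.3247]
orientation: [179.6, -70.3, -151.3]
force: [-0.3, 0.1, -2.1]
opening: 0.0412
gripper_force: 30.0
```

Request:
move_arm([
  [[0, 0, 0], [6.6, 0, -2.4], 1],
  [[0, 0, 0], [13.2, 0, -4.8], 1],
  [[0, 0, 0], [19.7, 0, -7.2], 1],
  [[0, 0, 0], [26.3, 0, -9.6], 1],
  [[0, 0, 0], [32.9, 0, -12], 1],
  [[0, 0, 0], [39.5, 0, -14.4], 1],
  [[0, 0, 0], [46, 0, -16.7], 1],
  [[0, 0, 0], [52.6, 0, -19.1], 1],
  [[0, 0, 0], [59.2, 0, -21.5], 1],
  [[0, 0, 0], [65.8, 0, -23.9], 1],
])

```text
clock: 27.5
tool_pos: [0.4575, -0.0005, 0.3254]
orientation: [179.4, -70.1, -81.1]
force: [-0.0, 0.1, -1.8]
opening: 0.0417
gripper_force: 30.0
```

Run:
```python
from h import *; from k import Rg
log();print(rel([.4574,-.001,.33],Rg(-79,20)))
```

```text
{'clock': 27.5, 'joint_pos': [55.3939, 15.4023, -43.1079, 39.8858, -93.9733, -68.9182], 'tool_pos': [0.4575, -0.0005, 0.3254], 'orientation': [179.4216, -70.0758, -81.1126], 'force': [-0.0284, 0.1194, -1.7789], 'moment': [3.6937, 0.5214, -0.0023], 'opening': 0.0417, 'gripper_force': 29.9924}
(array([ 4.5,  0.2, -1.1]), array([ 2.6, -0.1, -0.7]))
```

Request:
move_arm([
  [[0, 0, 0], [0, -3, 0], 1],
  [[0, 0, 0], [0, -8, 0], 1],
  [[0, 0, 0], [0, -14, 0], 1],
  [[0, 0, 0], [0, -20, 0], 1],
  [[0, 0, 0], [0, -26, 0], 1],
  [[0, 0, 0], [0, -32, 0], 1],
  [[0, 0, 0], [0, -38, 0], 1],
  [[0, 0, 0], [0, -44, 0], 1],
  [[0, 0, 0], [0, -50, 0], 1],
  [[0, 0, 0], [0, -55, 0], 1],
])

```text
clock: 28.33
tool_pos: [0.4571, -0.0009, 0.3262]
orientation: [180.0, -14.7, -82.0]
force: [0.8, -1.5, -2.8]
opening: 0.0413
gripper_force: 30.0
```

Run:
```python
from h import *; from k import Rlay
log();Rl=Rlay(-79,20);T=np.array([.5126,-.2574,.046])-.012*Rl[:,2];print(T,rel([.48,-.13,.28],Rl))
```

```text
{'clock': 28.3333, 'joint_pos': [35.6578, -3.3415, -24.4836, 13.3671, -76.2033, -31.6948], 'tool_pos': [0.4571, -0.0009, 0.3262], 'orientation': [179.9632, -14.7029, -81.9946], 'force': [0.8264, -1.5296, -2.7968], 'moment': [0.9197, 0.2126, -0.0331], 'opening': 0.0413, 'gripper_force': 30.0005}
[ 0.51338313 -0.26142884  0.05727631] (array([115. ,  -4.8,  78. ]), array([ -0.1, -34.7,  -3. ]))
```

Request:
move_arm([
  [[3, 0, 2], [0, -2, -0.1], 1],
  [[10, 0, 7], [0, -6, -0.5], 1],
  [[22, -1, 15], [0, -11, -1], 1],
  [[36, -2, 25], [0, -16, -1.4], 1],
  [[52, -2, 35], [0, -21, -1.8], 1],
  [[68, -3, 46], [0, -26, -2.2], 1],
  [[84, -4, 57], [0, -30, -2.6], 1],
  [[98, -4, 67], [0, -33, -2.9], 1],
  [[109, -5, 74], [0, -34.7, -3], 1],
  [[115, -5, 78], [0, -34.7, -3], 1],
])

```text
clock: 29.17
tool_pos: [0.4801, -0.1326, 0.2779]
orientation: [179.8, 19.9, -79.4]
force: [-0.3, 0.6, -2.9]
opening: 0.0412
gripper_force: 30.0
```

Run:
```python
from h import *; from k import Rlay
log();Rl=Rlay(-79,20);T=np.array([.5126,-.2574,.046])-.012*Rl[:,2];print(rel(T+[0,0,.11],Rl))
```

```text
{'clock': 29.1667, 'joint_pos': [-7.855, 9.6294, -4.8835, -18.9586, -82.6791, 22.1687], 'tool_pos': [0.4801, -0.1326, 0.2779], 'orientation': [179.7891, 19.9399, -79.3529], 'force': [-0.3019, 0.6205, -2.8567], 'moment': [-1.4697, -0.2394, -0.0627], 'opening': 0.0412, 'gripper_force': 29.9989}
(array([162.6,  -9.1,  58.7]), array([ 0.1, -0.1, -0.3]))
```

Request:
move_arm([
  [[5, 0, 2], [0, 0, 0], 1],
  [[17, -1, 6], [0, 0, 0], 1],
  [[35, -2, 13], [0, 0, 0], 1],
  [[57, -3, 21], [0, 0, -0.1], 1],
  [[81, -5, 29], [0, 0, -0.2], 1],
  [[105, -6, 38], [0, 0, -0.2], 1],
  [[127, -7, 46], [0, 0, -0.2], 1],
  [[145, -8, 52], [0, 0, -0.2], 1],
  [[157, -9, 57], [0, 0, -0.2], 1],
  [[162, -9, 59], [0, 0, -0.2], 1],
])

```text
clock: 30.0
tool_pos: [0.5146, -0.2591, 0.1692]
orientation: [-179.9, 19.7, -78.9]
force: [0.8, 1.6, -2.5]
opening: 0.0414
gripper_force: 30.0
```

Request:
move_arm([
  [[0, 0, 0], [0, 0, 0], 1],
  [[0, 0, 0], [0, 0, 0], 1],
])

```text
clock: 30.17
tool_pos: [0.5149, -0.2584, 0.1715]
orientation: [-179.8, 19.7, -78.8]
force: [-0.1, 0.2, -2.3]
opening: 0.0413
gripper_force: 30.0
```

Run:
```python
from h import *; from k import Rlay
o=log();Rl=Rlay(-79,20);T=np.array([.5126,-.2574,.046])-.012*Rl[:,2];print(rel(T+[0,0,.015],Rl))
a=snap('scene');b=snap('side')
# pink barrel check: project axis points vs pink mask
Rc=R.from_euler('xyz',o['orientation'],degrees=True).as_matrix();c0=o['tool_pos']+.012*Rc[:,2];ax=np.array([np.cos(np.radians(-79)),np.sin(np.radians(-79)),0])
for s in(a,b):
    c=s['color'].astype(int);m=((c[...,2]-c[...,1]>50)&(c[...,0]-c[...,1]>5)).astype(np.uint8)
    n,l,st,ce=cv2.connectedComponentsWithStats(m);i=[k for k in range(1,n) if st[k,4]>15]
    print([(st[k].tolist(),ce[k].round(1).tolist()) for k in i],[proj(s,c0+ax*t).tolist() for t in(-.046,0,.052,.089)])
```

```text
{'clock': 30.1667, 'joint_pos': [-18.913, 22.6987, -1.7067, -17.5669, -76.2309, 35.8767], 'tool_pos': [0.5149, -0.2584, 0.1715], 'orientation': [-179.7976, 19.6819, -78.8112], 'force': [-0.1243, 0.1739, -2.2642], 'moment': [-1.2836, -0.3064, 0.0136], 'opening': 0.0413, 'gripper_force': 29.9991}
(array([35.9,  2.4, 92.5]), array([-0.1, -0.3,  0.2]))
[([179, 105, 17, 16, 159], [187.7, 112.2])] [[199.9, 117.4], [185.4, 113.4], [169.4, 109.1], [158.3, 106.1]]
[([288, 124, 12, 16, 123], [292.6, 130.7])] [[294.6, 142.6], [292.9, 134.2], [290.9, 125.2], [289.6, 119.1]]
```

Request:
move_arm([
  [[1, 0, 3], [0, 0, 0], 1],
  [[4, 0, 10], [0, 0, 0], 1],
  [[8, 1, 20], [0, 0, 0], 1],
  [[13, 1, 32], [0, -0.2, 0], 1],
  [[18, 2, 46], [0, -0.3, 0], 1],
  [[23, 2, 60], [0, -0.3, 0.2], 1],
  [[28, 2, 73], [0, -0.3, 0.2], 1],
  [[33, 2, 84], [0, -0.3, 0.2], 1],
  [[36, 2, 92], [0, -0.3, 0.2], 1],
  [[36, 2, 92], [0, -0.3, 0.2], 1],
])

```text
clock: 31.1
tool_pos: [0.5126, -0.2618, 0.0698]
orientation: [179.9, 20.1, -79.1]
force: [-0.5, -0.3, -3.5]
opening: 0.0414
gripper_force: 30.0
```

Request:
move_arm([
  [[0, 0, 0], [0, 0, 0], 1],
  [[0, 0, 0], [0, 0, 0], 1],
  [[0, 0, 0], [0, 0, 0], 1],
])

```text
clock: 31.35
tool_pos: [0.5143, -0.2625, 0.0733]
orientation: [-179.8, 19.9, -79.0]
force: [0.3, -0.7, -1.9]
opening: 0.0411
gripper_force: 30.0
```

Run:
```python
from h import *; from k import Rlay
o=log();Rl=Rlay(-79,20);T=np.array([.5126,-.2574,.046])-.012*Rl[:,2];print(T,rel(T,Rl))
```

```text
{'clock': 31.35, 'joint_pos': [-19.5319, 28.6595, -6.23, -18.7947, -66.5251, 39.7459], 'tool_pos': [0.5143, -0.2625, 0.0733], 'orientation': [-179.7925, 19.93, -79.0224], 'force': [0.3251, -0.688, -1.8767], 'moment': [-1.3716, -0.2762, 0.0486], 'opening': 0.0411, 'gripper_force': 29.9991}
[ 0.51338313 -0.26142884  0.05727631] (array([ 4.3,  0.7, 15.5]), array([-0.2, -0.1, -0. ]))
```

Request:
move_arm([
  [[1, 0, 2], [0, 0, 0], 1],
  [[1.5, 0.5, 5], [0, 0, 0], 1],
  [[2.5, 0.5, 8], [0, 0, 0], 1],
  [[3, 0.5, 10], [0, 0, 0], 1],
  [[3.5, 0.5, 12], [0, 0, 0], 1],
  [[4, 0.5, 13], [0, 0, 0], 1],
  [[4, 0.5, 13], [0, 0, 0], 1],
  [[4, 0.5, 13], [0, 0, 0], 1],
  [[4, 0.5, 13], [0, 0, 0], 1],
])

```text
clock: 32.1
tool_pos: [0.5137, -0.2617, 0.0591]
orientation: [-179.8, 20.0, -79.0]
force: [3.0, 1.3, 0.7]
opening: 0.0417
gripper_force: 30.0
```

Request:
move_arm([
  [[0.3, 0, 0.7], [0, 0, 0], 1],
  [[0.4, 0, 1.3], [0, 0, 0], 1],
  [[0.4, 0, 1.3], [0, 0, 0], 1],
  [[0.4, 0, 1.3], [0, 0, 0], 1],
])

```text
clock: 32.43
tool_pos: [0.5141, -0.2617, 0.0585]
orientation: [-179.7, 19.9, -79.0]
force: [3.2, 2.4, 6.3]
opening: 0.0411
gripper_force: 30.0
```

Run:
```python
from h import *; from k import Rlay
o=log();Rl=Rlay(-79,20);T=np.array([.5126,-.2574,.046])-.012*Rl[:,2];print(T,rel(T,Rl))
```

```text
{'clock': 32.4333, 'joint_pos': [-19.5037, 29.5934, -6.8638, -19.0559, -65.0063, 40.3071], 'tool_pos': [0.5141, -0.2617, 0.0585], 'orientation': [-179.7495, 19.9295, -79.0045], 'force': [3.1827, 2.3647, 6.2922], 'moment': [0.4873, -1.0853, -0.4295], 'opening': 0.0411, 'gripper_force': 30.0009}
[ 0.51338313 -0.26142884  0.05727631] (array([0. , 0.7, 1.3]), array([-0.3, -0.1, -0. ]))
```

Contact with the V, pushing slightly to +x. I ease 1 mm sideways to centre in it.

Request:
move_arm([
  [[0, -0.5, 0], [0, 0, 0], 1],
  [[0, -1, 0], [0, 0, 0], 1],
  [[0, -1, 0], [0, 0, 0], 1],
  [[0, -1, 0], [0, 0, 0], 1],
])

```text
clock: 32.77
tool_pos: [0.5146, -0.2617, 0.0581]
orientation: [-179.8, 19.9, -79.0]
force: [2.7, 0.3, 6.4]
opening: 0.0416
gripper_force: 30.0
```

Request:
move_arm([
  [[0, -0.4, 0], [0, 0, 0], 1],
  [[0, -0.5, 0.4], [0, 0, 0], 1],
  [[0, -0.5, 0.4], [0, 0, 0], 1],
  [[0, -0.5, 0.4], [0, 0, 0], 1],
])

```text
clock: 33.1
tool_pos: [0.5151, -0.2616, 0.0576]
orientation: [-179.8, 19.9, -79.0]
force: [2.6, -0.1, 5.4]
opening: 0.0411
gripper_force: 30.0
```

Run:
```python
from h import *
log()
```

```text
{'clock': 33.1, 'joint_pos': [-19.447, 29.7281, -6.7795, -19.0397, -64.9877, 40.2348], 'tool_pos': [0.5151, -0.2616, 0.0576], 'orientation': [-179.8149, 19.9321, -79.0333], 'force': [2.6038, -0.1333, 5.4242], 'moment': [-0.2636, -0.9704, -0.3114], 'opening': 0.0411, 'gripper_force': 30.0006}
```

Request:
move_arm([
  [[0, -0.4, 0], [0, 0, 0], 1],
  [[0, -0.8, 0.2], [0, 0, 0], 1],
  [[0, -0.8, 0.2], [0, 0, 0], 1],
  [[0, -0.8, 0.2], [0, 0, 0], 1],
  [[0, -0.8, 0.2], [0, 0, 0], 1],
])

```text
clock: 33.52
tool_pos: [0.5152, -0.2616, 0.0575]
orientation: [-179.9, 19.9, -79.0]
force: [0.7, 0.1, 7.9]
opening: 0.0412
gripper_force: 30.0
```

Run:
```python
from h import *
log()
```

```text
{'clock': 33.5167, 'joint_pos': [-19.4263, 29.766, -6.7398, -19.0086, -65.037, 40.1963], 'tool_pos': [0.5152, -0.2616, 0.0575], 'orientation': [-179.8782, 19.9416, -79.039], 'force': [0.7469, 0.1486, 7.9372], 'moment': [-0.4541, -0.2105, -0.0017], 'opening': 0.0412, 'gripper_force': 30.0009}
```

Seated: the side force is nearly zero and the height is as expected. I open the jaws partly and rise straight up.

Request:
move_arm([
  [[0, 0, -0.3], [0, 0, 0], 0.9],
  [[0, 0, -0.3], [0, 0, 0], 0.52],
  [[0, 0, -0.3], [0, 0, 0], 0.48],
  [[0, 0, -0.3], [0, 0, 0], 0.44],
  [[0, 0, -0.3], [0, 0, 0], 0.4],
  [[0, 0, -0.3], [0, 0, 0], 0.35],
  [[0, 0, -0.3], [0, 0, 0], 0.3],
  [[0, 0, -0.3], [0, 0, 0], 0.3],
  [[0, 0, -0.3], [0, 0, 0], 0.3],
  [[0, 0, -0.3], [0, 0, 0], 0.3],
])

```text
clock: 34.35
tool_pos: [0.5153, -0.2611, 0.0571]
orientation: [-179.9, 20.0, -79.1]
force: [0.1, -0.4, -0.2]
opening: 0.0609
gripper_force: 0.0
```

Run:
```python
from h import *
log()
```

```text
{'clock': 34.35, 'joint_pos': [-19.411, 29.7922, -6.7451, -19.0624, -65.0293, 40.1894], 'tool_pos': [0.5153, -0.2611, 0.0571], 'orientation': [-179.8805, 19.9898, -79.0649], 'force': [0.098, -0.3896, -0.1692], 'moment': [-1.1259, -0.2011, -0.0442], 'opening': 0.0609, 'gripper_force': 0.0}
```

Request:
move_arm([
  [[-1, 0, -3], [0, 0, 0], 0.3],
  [[-4, 0, -10], [0, 0, 0], 0.3],
  [[-8, 0, -22], [0, 0, 0], 0.3],
  [[-14, 0, -38], [0, 0, 0], 0.3],
  [[-21, 0, -58], [0, 0, 0], 0.3],
  [[-29, 0, -80], [0, 0, 0], 0.3],
  [[-36, 0, -100], [0, 0, 0], 0.3],
  [[-43, 0, -118], [0, 0, 0], 0.3],
  [[-47, 0, -130], [0, 0, 0], 0.3],
  [[-47, 0, -130], [0, 0, 0], 0.3],
])

```text
clock: 35.18
tool_pos: [0.5164, -0.2623, 0.1998]
orientation: [-179.6, 19.8, -78.9]
force: [0.3, -0.0, 0.9]
opening: 0.0611
gripper_force: 0.0
```

Run:
```python
from h import *
log();a=snap('scene');b=snap('side')
ax=np.array([np.cos(np.radians(-79)),np.sin(np.radians(-79)),0]);c0=np.array([.5145,-.2574,.046])
for s in(a,b):
    c=s['color'].astype(int);m=((c[...,2]-c[...,1]>50)&(c[...,0]-c[...,1]>5)).astype(np.uint8)
    n,l,st,ce=cv2.connectedComponentsWithStats(m);i=[k for k in range(1,n) if st[k,4]>15]
    print([(st[k].tolist(),ce[k].round(1).tolist()) for k in i],[proj(s,c0+ax*t).tolist() for t in(-.046,0,.052,.089)])
    c=s['color'].astype(int)
```

```text
{'clock': 35.1833, 'joint_pos': [-19.3011, 21.5761, 0.4937, -17.4931, -79.3282, 35.1329], 'tool_pos': [0.5164, -0.2623, 0.1998], 'orientation': [-179.5686, 19.7528, -78.9333], 'force': [0.3291, -0.0188, 0.8849], 'moment': [-1.2323, -0.2747, -0.0145], 'opening': 0.0611, 'gripper_force': 0.0}
[([178, 133, 22, 17, 238], [187.8, 140.9])] [[202.8, 146.1], [189.2, 142.0], [174.1, 137.5], [163.6, 134.4]]
[([285, 151, 13, 15, 128], [290.2, 157.3])] [[292.4, 168.7], [290.8, 160.2], [289.1, 151.1], [287.9, 144.8]]
```

The filter's pink barrel lies where the cradle is in both cameras, and the arm is clear. I hand in.

```bash
python3 -c "
from plant import ctrl
print(ctrl.close_job())"
```

```text
the job is handed in; nothing more can be done
None
```

The job is handed in at 35 s: the spent pink filter was unlocked, stood on the mat, re-gripped by the barrel and laid in the carton's cradle, bar end away from the manifold, with its position along the carton good to about 2–3 mm and the blue filter and other things not touched.

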